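# Load the tube mixer and fit its guard cover

### The arm

A 7-joint arm with a two-finger parallel gripper is mounted at the origin on a cart in front of the work surface, level with it; the furniture and walls round the work are solid. World frame = base frame: x ahead of the robot, y to its left, z up, the work surface at z = 0. Lengths are in m, angles in rad, forces in N, time in s.
With the tool pointing down it reaches from about 0.4 to 0.85 m from the base axis. Payload 4.5 kg.
Tool frame: the origin (TCP) lies between the finger pads; the fingertips stand 19 mm ahead of it and the grasp point (between the pads) is the TCP; z points along the fingers, y is the line along which they close (so a half turn about z gives the same grasp; the last joint's range is limited). The gripper opens to 88 mm and grips with 3 to 60 N. Pads are 18 mm wide; open, the fingers measure 123 mm over their backs; the gripper's body (75 mm by 187 mm) begins 45 mm behind the grasp point.
Start: joints at [0.034, 0.689, -0.195, 1.565, 0.157, 0.902, -0.215], TCP at [0.625, 0, 0.258] pointing down, gripper open.
Joint ranges: [-3.01, 3.01], [-0.46, 2.08], [-1.47, 1.51], [0.13, 2.56], [-1, 4.14], [0.04, 2.09], [-2.66, 2.66]. Speed limits (rad/s): [2.57, 2.57, 3.14, 3.14, 3.14, 3.14, 3.14].

### API

Orientations are given as a unit quaternion [w, x, y, z].
In Python, from station import robot gives the robot as it stands.
- The arm moves only by the shell command python3 -m pendant 'ROWS'. ROWS is JSON, a list of rows, each an object of numbers: "dx", "dy", "dz": the shift along the world's x, y, z in m; "turn": the turn about the world's z in rad; "hand": the gripper's target within -1 to 1 (fully open at 1, half-way at 0, shut at -1). In form: [{"dx": .., "dy": .., "dz": .., "turn": .., "hand": ..}, ...]. A call has exactly 10 rows; each row is the pose to reach, as a shift and turn from the pose commanded when the call began; what a row does not reach only later rows make up. A row lasts 1/12 s, in which the tool goes at most 41.7 mm and 7.16 degrees, less where a joint would pass 70% of its speed; a pose out of reach is approached as far as the arm can. A call with a gripper value outside its range is refused whole. The fingers move at their own pace and stop on an object; the grip force is fixed at half the most. Time passes only in rows, so rows that repeat a pose let the fingers close, or fill a call up. It gives the time, the measured TCP pose, the force, the opening and the grip force at its end, in the units of the state.
- robot.sense(): the state, without advancing time (a new reading comes with each control period).
- robot.snapshot(name): name is "scene" or "side" or "wrist"; returns the picture (480x640x3 uint8, red, green, blue); there is no depth.
- robot.camera_model(name): a dict with "fx", "fy", "cx", "cy" (pixels), "D" ([k1, k2, p1, p2, k3] as OpenCV has them; the pictures are not rectified), "R" (3x3) and "t" (3): a world point X has camera coordinates R X + t; the wrist camera has in their place "mount" (4x4, takes a point from camera to tool coordinates, whose origin is the TCP and whose axes are the flange's). Camera axes: x right, y down, z forward; pixel columns grow to the right and rows downward; lengths in m; the calibration is good to about 2 mm. A picture is of the moment at which its call begins: read the wrist's pose just before it. camera_model takes no time and is no camera call.
- robot.close_job(): hands the job in; it is judged then, once.
The state is a dict: "t": time; "joints": joint angles; "joint_velocities": joint speeds; "effort": joint torques, N m; "eef_pos": TCP position; "tool_rot": TCP orientation; "force": force on the tool from outside, world axes, zero at the start; "wrist_torque": the same for the moment, N m; "grip_width": finger opening in m; "grip_force": force on a finger pad.
Only numpy, scipy, OpenCV 4.12 (cv2) and the standard library are available. Lean on these libraries where they do the work, as an engineer would, in place of code of your own. Each camera call takes 0.05 s, during which the arm holds its last target. There are 200 camera calls.

### The job

Change over the bench tube mixer. Take the finished tube out of its clips and lay it in the low tray; lay every sample tube that is on the bench along a free clip place of the mixer and press it down until it snaps fully home. Then hook the loose guard cover's thin lower lip under the ledge at the mixer's front, centred sideways, and swing its top edge down until it clicks under the catch; only once it is shut, press the start button all the way in and let go. Leave the other things where they stand.

Things in the scene. Friction and masses are not known exactly. Their poses are not given: they have to be found in the camera images.
- mixer: tube mixer: grey fixed case, 226 wide, open on top. Origin on the bench under the middle of its bay (202 wide, 130 deep, floor at z 12). x runs from its front (low side) to its back (high side), y to its left, z up. The rim, on which the cover's underside rests, slopes up 10 degrees to the back, from (x -65, z 53) to (x 63, z 75.6). In front an apron (x -128 to -78, 30 high) carries the start button
- rim (a point): middle of the front end of the sloping rim (mixer x -65, z 53). From here u runs up the slope, n square off the rim. A rest strip at u 0 to 6 is level with the rim; in front of it is the pocket for the cover's lip: front wall at u -11.5, bottom at n -9
- ledge (a point): middle of the lower inner edge (u -1.5, n 8) of the ledge that roofs the lip pocket along the whole front; ledge 4.5 thick, u -18 to -1.5, underside at n 8
- catch (a point): middle of the lower front edge of the sprung steel catch at the back (u 126.5, n 6.5), 40 wide. A 55 degree ramp rises above it to n 23; the cover's back edge meets it about 10 mm above the closed position, and about 6 to 8 N down on that edge makes the catch slide back (up to 7) and click over. Its housing: 60 wide, u 133 to 152, up to n 26
- slot1 (a point): left clip place: where the centre of a pressed-in tube lies (mixer x 0, y 58, z 34), along the mixer's x, cap to either end. At x -22 and +22 (8 wide each) a pair of sprung arms with round noses of 3.5 radius, 21 apart, at z 46; each yields up to 6 sideways; 8 to 10 N straight down snaps a tube in. Between and outside the arms it is free down to the floor, 22 below this point
- slot2 (a point): middle clip place, the same (mixer y 0)
- slot3 (a point): right clip place, the same (mixer y -58)
- cover: loose white guard cover, 0.22 kg: plate 130 (x) x 220 (y) x 5, at first flat on the bench, rib up. Origin: centre of its underside; z square off its outer face; x from lower to top edge. Grip rib in the middle of the outer face: 60 along y, 14 along x, z 5 to 29. Shut, its underside lies on the rim, its lower plate edge (x -65) at u 0 (slack 1.5 forward, 3 back)
- cover_lip (a point): middle of the front edge of the cover's lip (cover x -75, z 1.75); the lip is 180 wide, 3.5 thick, flush with the underside, and reaches 10 beyond the plate's lower edge
- cover_top (a point): middle of the cover's top edge (cover x 65, z 2.5)
- start (a joint): travel of the start button: 0 out, 0.006 fully in; springs back; fully in takes about 5 N
- start_top (a point): middle of the top face of the round button (32 diameter), pressed straight down (mixer x -103, y -65, top 52 above the bench)
- tube1: sample tube, 60 g: white cylinder 30 diameter with a square black cap 30 x 30 x 20 at its +x end, 100 long in all, lying. Origin: its centre; x along its axis. Lies on the bench on a flat of its cap; absent (None) in some starts
- tube2: sample tube, 60 g: white cylinder 30 diameter with a square black cap 30 x 30 x 20 at its +x end, 100 long in all, lying. Origin: its centre; x along its axis. Lies on the bench on a flat of its cap; absent (None) in some starts
- tube3: sample tube, 60 g: white cylinder 30 diameter with a square black cap 30 x 30 x 20 at its +x end, 100 long in all, lying. Origin: its centre; x along its axis. Lies on the bench on a flat of its cap; absent (None) in some starts
- old1: finished tube, the same make and size as the sample tubes; at the start pressed home in the left clip place (pulling it out straight up takes about 10 N); only one of old1 to old3 is there, the others are None
- old2: finished tube, the same make and size as the sample tubes; at the start pressed home in the middle clip place (pulling it out straight up takes about 10 N); only one of old1 to old3 is there, the others are None
- old3: finished tube, the same make and size as the sample tubes; at the start pressed home in the right clip place (pulling it out straight up takes about 10 N); only one of old1 to old3 is there, the others are None
- tray: low open grey tray for finished tubes, fixed: 116 (x) x 150 (y), walls 4 thick and 20 high, floor 4 thick; origin under its middle. A tube lies in it along y
- rack: wooden test-tube rack, 60x190x133, beyond the tubes; origin under its middle; leave it
- flask: conical flask, 78 diameter, 112 high, at the back; leave it
- petri: petri dish, 90 diameter, 15 high, near the tubes; leave it
- eraser: eraser, 19x42x12, near the tubes; leave it

How it is judged:
By the outcome, as a careful person would: the job done as asked, in the order asked, and still so for the second after the job is handed in, with the robot touching nothing.
Of tube1, tube2, tube3 only 2 to 3 are there at a start; the rules pass over those that are not, and their reading is None.
Of old1, old2, old3 only 1 to 1 are there at a start; the rules pass over those that are not, and their reading is None.
At some moment in a run one of tube1, tube2, tube3, cover may be knocked a few centimetres aside while the robot is not near it.
Once in a run the grip may slacken for a moment while it holds something.
It also fails if it takes over 210 s, if anything falls off the work surface, if the arm or the gripper's body presses on something with over 40 N, if the wrist force passes 120 N, or if a joint passes its speed limit or range.

## Working session

There is one attempt and no reset: what is moved stays moved. The work goes in short steps, Python scripts to look and compute and a shell command to move; the robot and the scene stay as the last step left them, time stands still between calls to the robot, and variables do not carry over. Pictures are saved under pics/ and viewed, at most 14 in all, crops included, and the job is handed in when it is done.

```bash
ls; mkdir -p pics
python3 - <<'E'
from station import robot
import cv2,numpy as np
for n in("scene","side","wrist"):
    im=robot.snapshot(n); cv2.imwrite(f"pics/{n}0.png",im[:,:,::-1])
    c=robot.camera_model(n)
    print(n,{k:np.round(np.array(v),4).tolist() for k,v in c.items()})
s=robot.sense();print({k:np.round(v,4).tolist() for k,v in s.items()})
E
```

```text
pics
scene {'fx': 589.0688, 'fy': 589.0688, 'cx': 316.8183, 'cy': 246.6188, 'D': [0.0211, 0.0, 0.0, 0.0, 0.0], 'R': [[-0.4414, -0.8973, 0.0061], [-0.6213, 0.3007, -0.7236], [0.6475, -0.3232, -0.6902]], 't': [0.0753, 0.4394, 1.4298]}
side {'fx': 450.5649, 'fy': 450.5649, 'cx': 323.4796, 'cy': 247.955, 'D': [-0.0038, 0.0, 0.0, 0.0, 0.0], 'R': [[0.8343, -0.5512, -0.0119], [-0.2893, -0.4193, -0.8605], [0.4693, 0.7213, -0.5093]], 't': [-0.5298, 0.1669, 1.0573]}
wrist {'fx': 338.9534, 'fy': 338.9534, 'cx': 319.5824, 'cy': 237.3114, 'D': [-0.0648, 0.0, 0.0, 0.0, 0.0], 'mount': [[0.001, -0.9584, -0.2855, 0.0738], [1.0, 0.0007, 0.0012, 0.0001], [-0.001, -0.2855, 0.9584, -0.1277], [0.0, 0.0, 0.0, 1.0]]}
{'t': 0.15, 'joints': [0.0338, 0.6898, -0.1945, 1.5661, 0.1573, 0.9025, -0.2151], 'joint_velocities': [-0.0007, -0.0034, -0.0015, -0.0017, 0.0003, 0.0007, 0.0002], 'effort': [-0.0015, -52.7864, -1.2682, -15.3588, -0.0524, 0.0039, 0.0001], 'eef_pos': [0.6246, -0.0, 0.2571], 'tool_rot': [-0.0005, 0.7071, 0.7071, -0.0005], 'force': [0.0001, -0.4533, 0.1713], 'wrist_torque': [-0.0205, -0.0074, 0.0257], 'grip_force': 0.0, 'grip_width': 0.0881}
```

View pics/scene0.png

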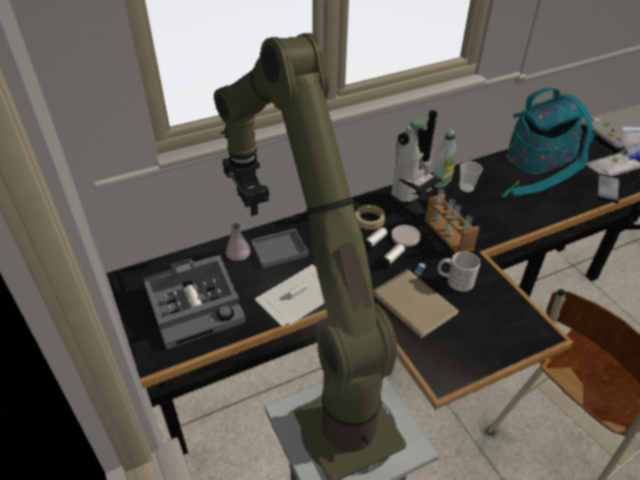

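View pics/side0.png

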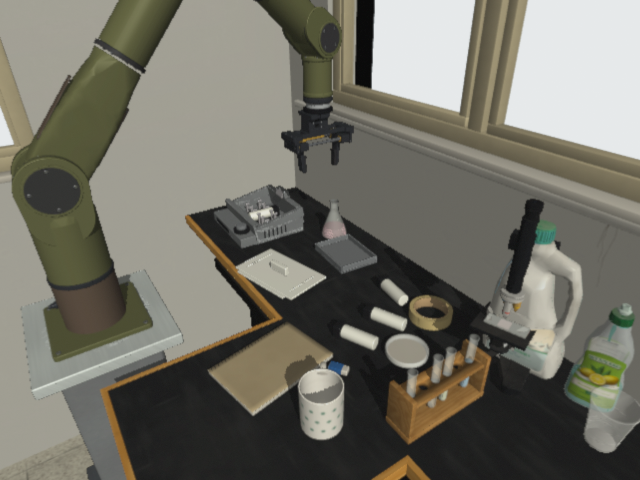

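View pics/wrist0.png

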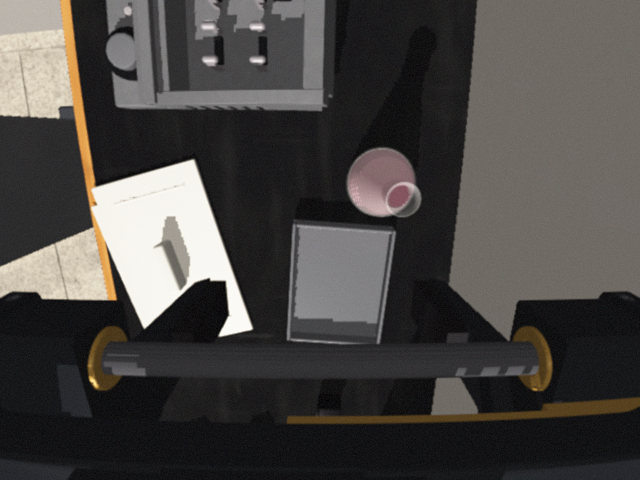

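The scene view shows the mixer at (195,300), tray (280,248), and white cover (290,295); the side view shows three tubes at (394,292), (388,318) and (358,337). The wrist view shows the cover around (170,250), the tray (340,280) and the near end of the mixer (210,50).

```bash
cat > h.py <<'E'
from station import robot
import cv2,numpy as np
from scipy.spatial.transform import Rotation as Ro
def cam(n):
    c=robot.camera_model(n); K=np.array([[c['fx'],0,c['cx']],[0,c['fy'],c['cy']],[0,0,1.]]); D=np.array(c['D'],float)
    if n=='wrist':
        s=robot.sense(); q=s['tool_rot']; T=np.eye(4)
        T[:3,:3]=Ro.from_quat([q[1],q[2],q[3],q[0]]).as_matrix(); T[:3,3]=s['eef_pos']
        M=np.linalg.inv(T@np.array(c['mount'])); R,t=M[:3,:3],M[:3,3]
    else: R,t=np.array(c['R']),np.array(c['t'])
    return K,D,R,t
def plane(C,px,z):
    K,D,R,t=C; px=np.array(px,float).reshape(-1,1,2)
    d=np.c_[cv2.undistortPoints(px,K,D).reshape(-1,2),np.ones(len(px))]@R; o=-R.T@t
    return o+d*((z-o[2])/d[:,2])[:,None]
def proj(C,X):
    K,D,R,t=C; return cv2.projectPoints(np.array(X,float).reshape(-1,1,3),cv2.Rodrigues(R)[0],t,K,D)[0].reshape(-1,2)
def snap(n,name):
    C=cam(n); im=robot.snapshot(n)[:,:,::-1].copy(); cv2.imwrite(f'pics/{name}.png',im); np.savez(f'pics/{name}.npz',*C); return C,im
def load(name):
    d=np.load(f'pics/{name}.npz'); return tuple(d[k] for k in d.files),cv2.imread(f'pics/{name}.png')
E
python3 - <<'E'
from h import *
S=cam('side');W=cam('wrist')
print('tubes',plane(S,[(394,292),(388,318),(358,337),(408,352),(338,368)],.015)[:,:2].round(3))
print('cover,tray',plane(W,[(93,190),(195,160),(250,330),(172,265),(293,222),(394,228),(290,340)],.01)[:,:2].round(3))
print('mixer case corners',plane(W,[(115,105),(325,108)],.03)[:,:2].round(3))
print('old',plane(S,[(262,214)],.04).round(3))
E
```

```text
tubes [[ 0.629 -0.325]
 [ 0.551 -0.393]
 [ 0.457 -0.406]
 [ 0.514 -0.5  ]
 [ 0.369 -0.455]]
cover,tray [[ 0.366  0.018]
 [ 0.489  0.05 ]
 [ 0.537 -0.161]
 [ 0.448 -0.073]
 [ 0.595 -0.02 ]
 [ 0.71  -0.027]
 [ 0.587 -0.175]]
mixer case corners [[0.418 0.107]
 [0.63  0.102]]
old [[0.536 0.204 0.04 ]]
```

```bash
python3 -m pendant '[{"dx":-0.01,"dy":0.035,"dz":0.015},{"dx":-0.02,"dy":0.07,"dz":0.03},{"dx":-0.04,"dy":0.105,"dz":0.05},{"dx":-0.06,"dy":0.14,"dz":0.06},{"dx":-0.06,"dy":0.14,"dz":0.06},{"dx":-0.06,"dy":0.14,"dz":0.06},{"dx":-0.06,"dy":0.14,"dz":0.06},{"dx":-0.06,"dy":0.14,"dz":0.06},{"dx":-0.06,"dy":0.14,"dz":0.06},{"dx":-0.06,"dy":0.14,"dz":0.06}]'
python3 - <<'E'
from h import *
snap('wrist','w1')
E
```

```text
invalid input
```

View pics/w1.png

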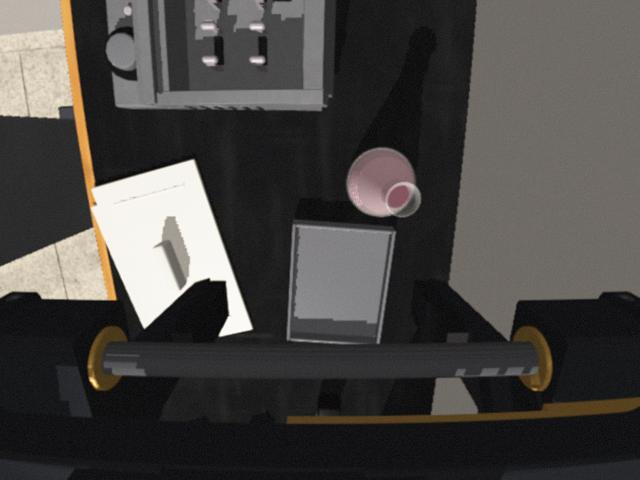

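The call was refused because every key has to be given, so this picture is the same as before.

```bash
python3 -m pendant '[{"dx":-0.01,"dy":0.035,"dz":0.015,"turn":0,"hand":1},{"dx":-0.02,"dy":0.07,"dz":0.03,"turn":0,"hand":1},{"dx":-0.04,"dy":0.105,"dz":0.05,"turn":0,"hand":1},{"dx":-0.06,"dy":0.14,"dz":0.06,"turn":0,"hand":1},{"dx":-0.06,"dy":0.14,"dz":0.06,"turn":0,"hand":1},{"dx":-0.06,"dy":0.14,"dz":0.06,"turn":0,"hand":1},{"dx":-0.06,"dy":0.14,"dz":0.06,"turn":0,"hand":1},{"dx":-0.06,"dy":0.14,"dz":0.06,"turn":0,"hand":1},{"dx":-0.06,"dy":0.14,"dz":0.06,"turn":0,"hand":1},{"dx":-0.06,"dy":0.14,"dz":0.06,"turn":0,"hand":1}]'
python3 - <<'E'
from h import *
snap('wrist','w1')
E
```

```text
t: 1.03
eef_pos: [0.5654, 0.1384, 0.3171]
tool_rot: [0.0, 0.708, 0.706, -0.001]
force: [-0.2, -0.4, 0.8]
grip_width: 0.0878
grip_force: 0.0
```

View pics/w1.png

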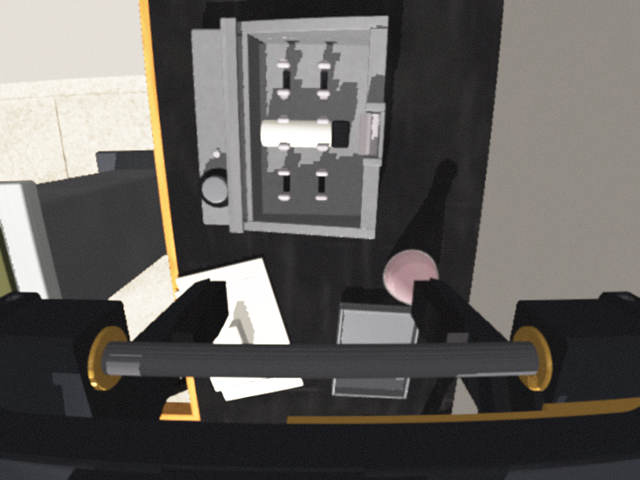

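The wrist view shows the finished tube in the middle place at (305,133) with its cap at the back, and the nose pairs of the free places near (284..323, 66..94) and (284..322, 171..198). The button is at (214,186) and the catch at (374,133).

Run:
```python
from h import *
C,im=load('w1'); g=cv2.cvtColor(im,cv2.COLOR_BGR2GRAY).astype(float)
def blob(x,y,r=7):
    p=g[y-r:y+r+1,x-r-2:x+r+3]; w=np.clip(p-(p.max()*.45+np.median(p)*.55),0,None)
    yy,xx=np.mgrid[y-r:y+r+1,x-r-2:x+r+3]; return [(w*xx).sum()/w.sum(),(w*yy).sum()/w.sum()]
P=np.array([blob(*q) for q in [(284,66),(284,94),(323,66),(323,94),(284,171),(284,198),(322,171),(321,199)]])
print(P.round(1).tolist())
X=plane(C,P,.047)[:,:2]; print(X.round(4).tolist())
s1,s3=X[:4].mean(0),X[4:].mean(0); d=s1-s3; print('s1',s1,'s3',s3,'mid',(s1+s3)/2,'len',np.linalg.norm(d),'yaw',np.arctan2(-d[0],d[1]))
dx=(X[[2,3,6,7]].mean(0)-X[[0,1,4,5]].mean(0)); print('yaw2',np.arctan2(dx[1],dx[0]),np.linalg.norm(dx))
print('button',plane(C,[(214,186)],.052),'catch',plane(C,[(374,133)],.085))
w=((g>190)&(cv2.cvtColor(im,cv2.COLOR_BGR2HSV)[:,:,1]<60)).astype(np.uint8); w[:100]=0;w[165:]=0;w[:,:255]=0;w[:,350:]=0
c=max(cv2.findContours(w,0,2)[0],key=cv2.contourArea); r=cv2.minAreaRect(c); print('old',r,plane(C,[r[0]],.04))
w=(g>200).astype(np.uint8); w[:255]=0;w[:,400:]=0;w[:,:172]=0
c=max(cv2.findContours(w,0,2)[0],key=cv2.contourArea); print('cover',cv2.approxPolyDP(c,5,True)[:,0].tolist())
```

```text
[[282.6, 65.2], [283.0, 93.4], [323.6, 65.8], [323.0, 94.1], [283.3, 173.0], [283.6, 197.6], [321.3, 173.8], [320.7, 197.9]]
[[0.5262, 0.2875], [0.5259, 0.2585], [0.5704, 0.2867], [0.5699, 0.2576], [0.5237, 0.1715], [0.5232, 0.1425], [0.5679, 0.1704], [0.5672, 0.1421]]
s1 [0.54807094 0.27257488] s3 [0.54548378 0.1566341 ] mid [0.54677736 0.21460449] len 0.11596964793776439 yaw -0.02231076365483113
yaw2 -0.01846009861116618 0.04409656860582681
button [[0.44279306 0.15749061 0.052     ]] catch [[0.62157994 0.21587585 0.085     ]]
old ((296.0, 134.5), (31.0, 70.0), 90.0) [[0.53887018 0.21464837 0.04      ]]
cover [[172, 255], [172, 301], [197, 280], [226, 281], [229, 315], [214, 343], [241, 343], [236, 327], [229, 326], [237, 303], [246, 307], [253, 343], [288, 343], [261, 259], [177, 278]]
```

```bash
python3 -m pendant '[{"dx":-0.005,"dy":0.02,"dz":-0.01,"turn":0.12,"hand":0.1},{"dx":-0.01,"dy":0.04,"dz":-0.03,"turn":0.24,"hand":0.1},{"dx":-0.018,"dy":0.06,"dz":-0.05,"turn":0.36,"hand":0.1},{"dx":-0.018,"dy":0.076,"dz":-0.07,"turn":0.48,"hand":0.1},{"dx":-0.018,"dy":0.076,"dz":-0.09,"turn":0.60,"hand":0.1},{"dx":-0.018,"dy":0.076,"dz":-0.11,"turn":0.72,"hand":0.1},{"dx":-0.018,"dy":0.076,"dz":-0.13,"turn":0.84,"hand":0.1},{"dx":-0.018,"dy":0.076,"dz":-0.15,"turn":0.96,"hand":0.1},{"dx":-0.018,"dy":0.076,"dz":-0.17,"turn":1.08,"hand":0.1},{"dx":-0.018,"dy":0.076,"dz":-0.19,"turn":1.2,"hand":0.1}]';  python3 -m pendant '[{"dx":0,"dy":0,"dz":0,"turn":0.12,"hand":0.1},{"dx":0,"dy":0,"dz":0,"turn":0.24,"hand":0.1},{"dx":0,"dy":0,"dz":0,"turn":0.35,"hand":0.1},{"dx":0,"dy":0,"dz":0,"turn":0.35,"hand":0.1},{"dx":0,"dy":0,"dz":0,"turn":0.35,"hand":0.1},{"dx":0,"dy":0,"dz":0,"turn":0.35,"hand":0.1},{"dx":0,"dy":0,"dz":0,"turn":0.35,"hand":0.1},{"dx":0,"dy":0,"dz":0,"turn":0.35,"hand":0.1},{"dx":0,"dy":0,"dz":0,"turn":0.35,"hand":0.1},{"dx":0,"dy":0,"dz":0,"turn":0.35,"hand":0.1}]'
```

```text
t: 1.92
eef_pos: [0.5474, 0.2154, 0.1265]
tool_rot: [-0.0, 0.182, 0.983, 0.0]
force: [-0.5, -0.2, -0.3]
grip_width: 0.0487
grip_force: 0.0
t: 2.75
eef_pos: [0.547, 0.2161, 0.1278]
tool_rot: [0.0, 0.011, 1.0, -0.0]
force: [-0.2, -0.4, 0.3]
grip_width: 0.0482
grip_force: 0.0
```

```bash
python3 -m pendant '[{"dx":0,"dy":-0.0015,"dz":-0.03,"turn":0,"hand":0.1},{"dx":0,"dy":-0.0015,"dz":-0.06,"turn":0,"hand":0.1},{"dx":0,"dy":-0.0015,"dz":-0.08,"turn":0,"hand":0.1},{"dx":0,"dy":-0.0015,"dz":-0.09,"turn":0,"hand":0.1},{"dx":0,"dy":-0.0015,"dz":-0.09,"turn":0,"hand":0.1},{"dx":0,"dy":-0.0015,"dz":-0.09,"turn":0,"hand":-1},{"dx":0,"dy":-0.0015,"dz":-0.09,"turn":0,"hand":-1},{"dx":0,"dy":-0.0015,"dz":-0.09,"turn":0,"hand":-1},{"dx":0,"dy":-0.0015,"dz":-0.09,"turn":0,"hand":-1},{"dx":0,"dy":-0.0015,"dz":-0.09,"turn":0,"hand":-1}]'; python3 -m pendant '[{"dx":0,"dy":0,"dz":0.005,"turn":0,"hand":-1},{"dx":0,"dy":0,"dz":0.01,"turn":0,"hand":-1},{"dx":0,"dy":0,"dz":0.02,"turn":0,"hand":-1},{"dx":0,"dy":0,"dz":0.04,"turn":0,"hand":-1},{"dx":0,"dy":0,"dz":0.06,"turn":0,"hand":-1},{"dx":0,"dy":0,"dz":0.09,"turn":0,"hand":-1},{"dx":0,"dy":0,"dz":0.12,"turn":0,"hand":-1},{"dx":0,"dy":0,"dz":0.12,"turn":0,"hand":-1},{"dx":0,"dy":0,"dz":0.12,"turn":0,"hand":-1},{"dx":0,"dy":0,"dz":0.12,"turn":0,"hand":-1}]'
```

```text
t: 3.58
eef_pos: [0.5479, 0.2156, 0.0391]
tool_rot: [0.001, 0.01, 1.0, 0.001]
force: [0.4, 1.3, 5.3]
grip_width: 0.0292
grip_force: 30.0
t: 4.42
eef_pos: [0.5467, 0.2134, 0.158]
tool_rot: [-0.0, 0.011, 1.0, -0.001]
force: [0.4, 0.0, -0.9]
grip_width: 0.0293
grip_force: 30.0
```

Run:
```python
from h import *
C,im=load('w1')
p=[(341,302),(417,307),(333,396),(408,398)]
X=plane(C,p,.02)[:,:2]; print('w1',X.round(3).tolist(),X.mean(0))
c=robot.camera_model('wrist');K,D,_,_=C
T=np.eye(4);T[:3,:3]=Ro.from_quat([.7071,.7071,-.0005,-.0005]).as_matrix();T[:3,3]=[.6246,0,.2571]
M=np.linalg.inv(T@np.array(c['mount']));W=(K,D,M[:3,:3],M[:3,3])
X=plane(W,[(293,221),(395,229),(288,342),(381,345)],.02)[:,:2];print('w0',X.round(3).tolist(),X.mean(0))
X=plane(W,[(94,190),(194,160),(251,330)],.005)[:,:2];print('cover',X.round(3).tolist())
print(plane(W,[(113,204),(186,184),(147,334)],.005)[:,:2].round(3).tolist())
```

```text
w1 [[0.595, -0.009], [0.703, -0.017], [0.586, -0.171], [0.703, -0.177]] [ 0.64684106 -0.09338147]
w0 [[0.595, -0.017], [0.709, -0.026], [0.585, -0.172], [0.701, -0.176]] [ 0.6475478  -0.09742978]
cover [[0.363, 0.017], [0.485, 0.049], [0.536, -0.164]]
[[0.383, 0.0], [0.473, 0.023], [0.398, -0.173]]
```

Run:
```python
from h import *
C,im=load('w1'); 
d=cv2.imread('pics/wrist0.png')[140:350,80:420]; s=cv2.imread('pics/side0.png')[240:440,220:480]
cv2.imwrite('pics/c0.png',np.vstack([cv2.resize(d,(600,370)),cv2.resize(s,(600,460))[:230]]))
```

```text
(no output)
```

View pics/c0.png

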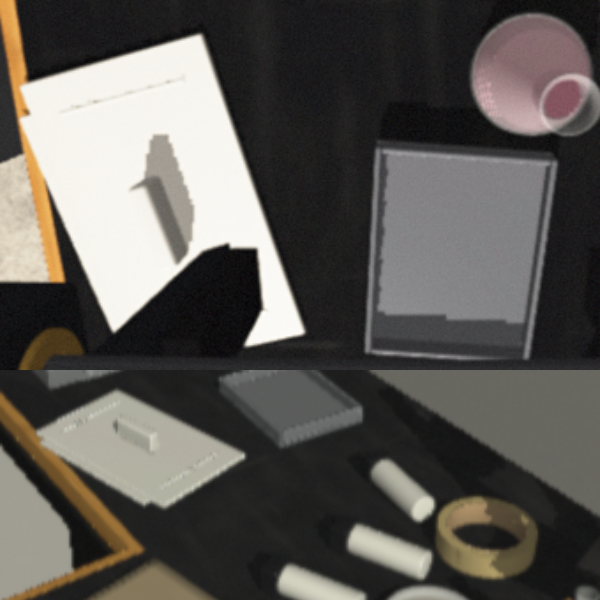

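The crop shows the cover's lip along its long edge on the robot's side, with the rib in the middle, and the tray clear to its right.

```bash
python3 -m pendant '[{"dx":0.01,"dy":-0.02,"dz":0.02,"turn":-0.12,"hand":-1},{"dx":0.02,"dy":-0.055,"dz":0.02,"turn":-0.24,"hand":-1},{"dx":0.03,"dy":-0.09,"dz":0.02,"turn":-0.36,"hand":-1},{"dx":0.04,"dy":-0.125,"dz":0.02,"turn":-0.48,"hand":-1},{"dx":0.05,"dy":-0.16,"dz":0.02,"turn":-0.6,"hand":-1},{"dx":0.06,"dy":-0.195,"dz":0.02,"turn":-0.72,"hand":-1},{"dx":0.07,"dy":-0.23,"dz":0.02,"turn":-0.84,"hand":-1},{"dx":0.08,"dy":-0.26,"dz":0.02,"turn":-0.96,"hand":-1},{"dx":0.09,"dy":-0.29,"dz":0.02,"turn":-1.08,"hand":-1},{"dx":0.1,"dy":-0.31,"dz":0.01,"turn":-1.2,"hand":-1}]';  python3 -m pendant '[{"dx":0,"dy":0,"dz":-0.02,"turn":-0.12,"hand":-1},{"dx":0,"dy":0,"dz":-0.04,"turn":-0.24,"hand":-1},{"dx":0,"dy":0,"dz":-0.06,"turn":-0.36,"hand":-1},{"dx":0,"dy":0,"dz":-0.08,"turn":-0.41,"hand":-1},{"dx":0,"dy":0,"dz":-0.10,"turn":-0.41,"hand":-1},{"dx":0,"dy":0,"dz":-0.11,"turn":-0.41,"hand":-1},{"dx":0,"dy":0,"dz":-0.11,"turn":-0.41,"hand":-1},{"dx":0,"dy":0,"dz":-0.11,"turn":-0.41,"hand":-1},{"dx":0,"dy":0,"dz":-0.11,"turn":-0.41,"hand":-1},{"dx":0,"dy":0,"dz":-0.11,"turn":-0.41,"hand":-1}]'
python3 - <<'E'
from h import *
snap('side','s1')
E
```

```text
t: 5.25
eef_pos: [0.6469, -0.1005, 0.1677]
tool_rot: [0.001, 0.577, 0.817, -0.001]
force: [0.6, -0.6, -0.5]
grip_width: 0.0295
grip_force: 30.0
t: 6.08
eef_pos: [0.6479, -0.0957, 0.059]
tool_rot: [0.001, 0.728, 0.686, 0.001]
force: [0.5, -0.7, 0.0]
grip_width: 0.0297
grip_force: 30.0
```

View pics/s1.png

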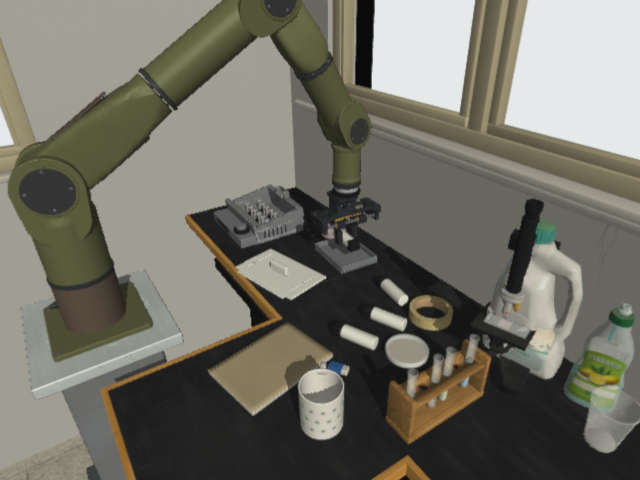

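The finished tube is held over the tray at (347,245) and the mixer is empty. I'll lower it and release.

```bash
python3 -m pendant '[{"dx":0,"dy":0,"dz":-0.012,"turn":0,"hand":-1},{"dx":0,"dy":0,"dz":-0.024,"turn":0,"hand":-1},{"dx":0,"dy":0,"dz":-0.032,"turn":0,"hand":-1},{"dx":0,"dy":0,"dz":-0.0355,"turn":0,"hand":-1},{"dx":0,"dy":0,"dz":-0.0355,"turn":0,"hand":-1},{"dx":0,"dy":0,"dz":-0.0355,"turn":0,"hand":-1},{"dx":0,"dy":0,"dz":-0.0355,"turn":0,"hand":-0.1},{"dx":0,"dy":0,"dz":-0.0355,"turn":0,"hand":-0.1},{"dx":0,"dy":0,"dz":-0.0355,"turn":0,"hand":-0.1},{"dx":0,"dy":0,"dz":-0.0355,"turn":0,"hand":-0.1}]';  python3 -m pendant '[{"dx":0,"dy":0,"dz":0.03,"turn":0,"hand":-0.1},{"dx":0,"dy":0,"dz":0.07,"turn":0,"hand":-0.1},{"dx":-0.02,"dy":-0.04,"dz":0.11,"turn":0,"hand":1},{"dx":-0.04,"dy":-0.08,"dz":0.15,"turn":0,"hand":1},{"dx":-0.06,"dy":-0.12,"dz":0.19,"turn":0,"hand":1},{"dx":-0.08,"dy":-0.16,"dz":0.23,"turn":0,"hand":1},{"dx":-0.1,"dy":-0.20,"dz":0.26,"turn":0,"hand":1},{"dx":-0.11,"dy":-0.23,"dz":0.26,"turn":0,"hand":1},{"dx":-0.12,"dy":-0.26,"dz":0.26,"turn":0,"hand":1},{"dx":-0.12,"dy":-0.28,"dz":0.26,"turn":0,"hand":1}]'
python3 - <<'E'
from h import *
snap('wrist','w2')
E
```

```text
t: 6.97
eef_pos: [0.6414, -0.0951, 0.0237]
tool_rot: [-0.004, 0.728, 0.686, -0.004]
force: [-16.2, 1.5, 27.9]
grip_width: 0.0394
grip_force: 14.2
t: 7.8
eef_pos: [0.5351, -0.3455, 0.2748]
tool_rot: [0.0, 0.728, 0.686, 0.0]
force: [0.5, 0.0, -0.9]
grip_width: 0.088
grip_force: 0.0
```

View pics/w2.png

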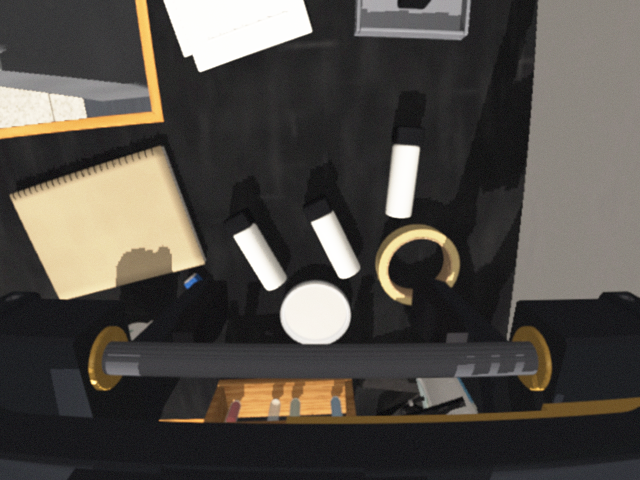

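The view shows three tubes: white bodies at about (261,256), (336,241), (403,180), each with its black cap at the upper end. The petri dish (315,313) is close to two of the tubes' lower ends, and the finished tube's cap shows in the tray at (415,0).

```bash
cat > tubes.py <<'E'
from h import *
def tubes(C,im,boxes):
    g=im.min(2); out=[]
    for x0,y0,x1,y1 in boxes:
        w=np.zeros_like(g); w[y0:y1,x0:x1]=(g[y0:y1,x0:x1]>125)
        c=max(cv2.findContours(w,0,2)[0],key=cv2.contourArea); r=cv2.minAreaRect(c); b=cv2.boxPoints(r)
        k=np.argsort(b[:,1]); top,bot=b[k[:2]].mean(0),b[k[2:]].mean(0)
        P=plane(C,[top,bot],.016)[:,:2]; L=np.linalg.norm(P[0]-P[1]); u=(P[0]-P[1])/L
        out.append((P[0]-u*.03,np.arctan2(u[1],u[0]),L))
        print('ctr',(P[0]-u*.03).round(4),'from mid',(P.mean(0)+u*.01).round(4),'axis',round(float(np.arctan2(u[1],u[0])),3),'L',L.round(4),np.round(r[1],1))
    return out
if __name__=='__main__':
    C,im=load('w2'); tubes(C,im,[(225,215,290,295),(305,205,362,280),(380,140,425,220)])
    print('petri',plane(C,[(315,313)],.015),'ring',plane(C,[(418,265)],.02))
E
python3 tubes.py
```

```text
ctr [ 0.4557 -0.3988] from mid [ 0.4565 -0.4007] axis 1.997 L 0.084 [67.5 25.1]
ctr [ 0.5484 -0.3892] from mid [ 0.5492 -0.3909] axis 1.968 L 0.0839 [66.6 25. ]
ctr [ 0.6325 -0.3149] from mid [ 0.6323 -0.3167] axis 1.46 L 0.0835 [26.8 73.6]
petri [[ 0.52167671 -0.48791031  0.015     ]] ring [[ 0.65082945 -0.42770264  0.02      ]]
```

Run:
```python
from h import *
S=cam('side'); print('mug rim L/R/ctr z.1',plane(S,[(299,385),(344,385),(321,378)],.095)[:,:2].round(3).tolist(),'base',plane(S,[(322,428)],0)[:,:2].round(3))
C,_=load('w2'); print(plane(C,[(190,283),(140,326)],.01)[:,:2].round(3).tolist())
```

```text
mug rim L/R/ctr z.1 [[0.247, -0.514], [0.31, -0.557], [0.286, -0.522]] base [[ 0.272 -0.545]]
[[0.365, -0.44], [0.285, -0.499]]
```

```bash
python3 -m pendant '[{"dx":-0.02,"dy":-0.01,"dz":-0.02,"turn":0.12,"hand":0.3},{"dx":-0.04,"dy":-0.02,"dz":-0.05,"turn":0.24,"hand":0.3},{"dx":-0.06,"dy":-0.04,"dz":-0.08,"turn":0.36,"hand":0.3},{"dx":-0.079,"dy":-0.0545,"dz":-0.11,"turn":0.486,"hand":0.3},{"dx":-0.079,"dy":-0.0545,"dz":-0.14,"turn":0.486,"hand":0.3},{"dx":-0.079,"dy":-0.0545,"dz":-0.17,"turn":0.486,"hand":0.3},{"dx":-0.079,"dy":-0.0545,"dz":-0.19,"turn":0.486,"hand":0.3},{"dx":-0.079,"dy":-0.0545,"dz":-0.19,"turn":0.486,"hand":0.3},{"dx":-0.079,"dy":-0.0545,"dz":-0.19,"turn":0.486,"hand":0.3},{"dx":-0.079,"dy":-0.0545,"dz":-0.19,"turn":0.486,"hand":0.3}]'
python3 - <<'E'
from tubes import *
C,im=snap('wrist','w3')
P=proj(C,[(.456,-.4,.016),(.548,-.39,.016)]);print(P)
g=im.min(2);c=[x for x in cv2.findContours((g>125).astype(np.uint8),0,2)[0] if cv2.contourArea(x)>600]
for x in c: print(cv2.minAreaRect(x))
E
```

```text
t: 8.68
eef_pos: [0.4579, -0.3989, 0.0844]
tool_rot: [0.001, 0.542, 0.841, 0.0]
force: [-0.2, -0.6, 0.4]
grip_width: 0.0571
grip_force: 0.0
[[315.29220912 261.10815903]
 [450.77084105 302.65503465]]
((345.9801025390625, 396.88702392578125), (38.809593200683594, 124.1454086303711), 89.45948028564453)
((25.0, 282.5), (25.0, 50.0), 90.0)
((453.9334716796875, 293.9992980957031), (50.23457336425781, 73.1858139038086), 10.080596923828125)
((316.5, 276.5), (49.0, 127.0), 0.0)
((608.70849609375, 264.63531494140625), (49.86647033691406, 128.92697143554688), 39.699073791503906)
((118.49998474121094, 116.49998474121094), (236.99996948242188, 232.99996948242188), 0.0)
```

```bash
python3 -m pendant '[{"dx":-0.002,"dy":-0.001,"dz":-0.025,"turn":0,"hand":0.3},{"dx":-0.002,"dy":-0.001,"dz":-0.05,"turn":0,"hand":0.3},{"dx":-0.002,"dy":-0.001,"dz":-0.062,"turn":0,"hand":0.3},{"dx":-0.002,"dy":-0.001,"dz":-0.0635,"turn":0,"hand":0.3},{"dx":-0.002,"dy":-0.001,"dz":-0.0635,"turn":0,"hand":-1},{"dx":-0.002,"dy":-0.001,"dz":-0.0635,"turn":0,"hand":-1},{"dx":-0.002,"dy":-0.001,"dz":-0.0635,"turn":0,"hand":-1},{"dx":-0.002,"dy":-0.001,"dz":-0.0635,"turn":0,"hand":-1},{"dx":-0.002,"dy":-0.001,"dz":-0.0635,"turn":0,"hand":-1},{"dx":-0.002,"dy":-0.001,"dz":-0.0635,"turn":0,"hand":-1}]'
```

```text
t: 9.57
eef_pos: [0.4556, -0.4001, 0.0211]
tool_rot: [0.001, 0.542, 0.841, 0.0]
force: [-0.2, 0.3, 5.8]
grip_width: 0.0294
grip_force: 30.0
```

```bash
python3 -m pendant '[{"dx":0,"dy":0,"dz":0.03,"turn":0,"hand":-1},{"dx":0,"dy":0.005,"dz":0.07,"turn":0,"hand":-1},{"dx":0.005,"dy":0.025,"dz":0.1,"turn":0.1,"hand":-1},{"dx":0.01,"dy":0.06,"dz":0.12,"turn":0.2,"hand":-1},{"dx":0.02,"dy":0.1,"dz":0.12,"turn":0.3,"hand":-1},{"dx":0.03,"dy":0.138,"dz":0.12,"turn":0.4,"hand":-1},{"dx":0.04,"dy":0.176,"dz":0.12,"turn":0.5,"hand":-1},{"dx":0.05,"dy":0.214,"dz":0.12,"turn":0.6,"hand":-1},{"dx":0.06,"dy":0.252,"dz":0.12,"turn":0.7,"hand":-1},{"dx":0.06,"dy":0.292,"dz":0.12,"turn":0.8,"hand":-1}]';python3 -m pendant '[{"dx":0.01,"dy":0.04,"dz":0,"turn":0.1,"hand":-1},{"dx":0.02,"dy":0.08,"dz":0,"turn":0.2,"hand":-1},{"dx":0.03,"dy":0.12,"dz":0,"turn":0.3,"hand":-1},{"dx":0.032,"dy":0.16,"dz":0,"turn":0.323,"hand":-1},{"dx":0.032,"dy":0.2,"dz":0,"turn":0.323,"hand":-1},{"dx":0.032,"dy":0.24,"dz":0,"turn":0.323,"hand":-1},{"dx":0.032,"dy":0.28,"dz":0,"turn":0.323,"hand":-1},{"dx":0.032,"dy":0.32,"dz":0,"turn":0.323,"hand":-1},{"dx":0.032,"dy":0.36,"dz":0,"turn":0.323,"hand":-1},{"dx":0.032,"dy":0.381,"dz":-0.03,"turn":0.323,"hand":-1}]'
```

```text
t: 10.4
eef_pos: [0.517, -0.1062, 0.1405]
tool_rot: [0.001, 0.169, 0.986, 0.0]
force: [1.4, 0.7, -0.4]
grip_width: 0.0291
grip_force: 30.0
t: 11.23
eef_pos: [0.5488, 0.2825, 0.1151]
tool_rot: [0.004, 0.009, 1.0, 0.006]
force: [0.8, 2.3, -0.2]
grip_width: 0.0291
grip_force: 30.0
```

```bash
python3 -m pendant '[{"dx":0,"dy":0,"dz":0,"turn":0,"hand":-1},{"dx":0,"dy":0,"dz":0,"turn":0,"hand":-1},{"dx":0,"dy":0,"dz":-0.01,"turn":0,"hand":-1},{"dx":0,"dy":0,"dz":-0.02,"turn":0,"hand":-1},{"dx":0,"dy":0,"dz":-0.03,"turn":0,"hand":-1},{"dx":0,"dy":0,"dz":-0.03,"turn":0,"hand":-1},{"dx":0,"dy":0,"dz":-0.03,"turn":0,"hand":-1},{"dx":0,"dy":0,"dz":-0.03,"turn":0,"hand":-1},{"dx":0,"dy":0,"dz":-0.03,"turn":0,"hand":-1},{"dx":0,"dy":0,"dz":-0.03,"turn":0,"hand":-1}]'
```

```text
t: 12.07
eef_pos: [0.5473, 0.2733, 0.0807]
tool_rot: [0.0, 0.011, 1.0, 0.0]
force: [0.1, 0.2, -0.6]
grip_width: 0.0293
grip_force: 30.0
```

```bash
python3 -m pendant '[{"dx":0.0005,"dy":-0.0007,"dz":-0.008,"turn":0,"hand":-1},{"dx":0.0005,"dy":-0.0007,"dz":-0.016,"turn":0,"hand":-1},{"dx":0.0005,"dy":-0.0007,"dz":-0.022,"turn":0,"hand":-1},{"dx":0.0005,"dy":-0.0007,"dz":-0.028,"turn":0,"hand":-1},{"dx":0.0005,"dy":-0.0007,"dz":-0.034,"turn":0,"hand":-1},{"dx":0.0005,"dy":-0.0007,"dz":-0.040,"turn":0,"hand":-1},{"dx":0.0005,"dy":-0.0007,"dz":-0.043,"turn":0,"hand":-1},{"dx":0.0005,"dy":-0.0007,"dz":-0.043,"turn":0,"hand":-1},{"dx":0.0005,"dy":-0.0007,"dz":-0.043,"turn":0,"hand":-1},{"dx":0.0005,"dy":-0.0007,"dz":-0.043,"turn":0,"hand":-1}]'
```

```text
t: 12.9
eef_pos: [0.5477, 0.2734, 0.0395]
tool_rot: [0.001, 0.011, 1.0, 0.0]
force: [-4.2, -2.3, 22.7]
grip_width: 0.0292
grip_force: 30.0
```

```bash
python3 -m pendant '[{"dx":0,"dy":0,"dz":0.002,"turn":0,"hand":0},{"dx":0,"dy":0,"dz":0.002,"turn":0,"hand":0},{"dx":0,"dy":0,"dz":0.002,"turn":0,"hand":0},{"dx":0,"dy":0,"dz":0.02,"turn":0,"hand":0},{"dx":0,"dy":0,"dz":0.042,"turn":0,"hand":0},{"dx":0,"dy":0,"dz":0.042,"turn":0,"hand":-1},{"dx":0,"dy":0,"dz":0.042,"turn":0,"hand":-1},{"dx":0,"dy":0,"dz":0.042,"turn":0,"hand":-1},{"dx":0,"dy":0,"dz":0.042,"turn":0,"hand":-1},{"dx":0,"dy":0,"dz":0.042,"turn":0,"hand":-1}]'; python3 -m pendant '[{"dx":0,"dy":0,"dz":-0.004,"turn":0,"hand":-1},{"dx":0,"dy":0,"dz":-0.008,"turn":0,"hand":-1},{"dx":0,"dy":0,"dz":-0.011,"turn":0,"hand":-1},{"dx":0,"dy":0,"dz":-0.013,"turn":0,"hand":-1},{"dx":0,"dy":0,"dz":-0.013,"turn":0,"hand":-1},{"dx":0,"dy":0,"dz":-0.013,"turn":0,"hand":-1},{"dx":0,"dy":0,"dz":-0.013,"turn":0,"hand":-1},{"dx":0,"dy":0,"dz":-0.013,"turn":0,"hand":-1},{"dx":0,"dy":0,"dz":-0.013,"turn":0,"hand":-1},{"dx":0,"dy":0,"dz":-0.013,"turn":0,"hand":-1}]'
```

```text
t: 13.73
eef_pos: [0.5469, 0.2719, 0.078]
tool_rot: [-0.001, 0.011, 1.0, -0.001]
force: [0.8, -0.4, -0.0]
grip_width: 0.0128
grip_force: 0.0
t: 14.57
eef_pos: [0.5474, 0.2745, 0.0681]
tool_rot: [0.001, 0.01, 1.0, 0.001]
force: [-2.6, -0.3, 16.5]
grip_width: 0.0005
grip_force: 7.7
```

```bash
python3 -m pendant '[{"dx":0,"dy":0,"dz":0.03,"turn":0,"hand":-1},{"dx":0,"dy":0,"dz":0.07,"turn":0,"hand":0},{"dx":0,"dy":-0.03,"dz":0.1,"turn":-0.1,"hand":1},{"dx":0,"dy":-0.07,"dz":0.12,"turn":-0.2,"hand":1},{"dx":0,"dy":-0.11,"dz":0.12,"turn":-0.3,"hand":1},{"dx":0,"dy":-0.15,"dz":0.13,"turn":-0.4,"hand":1},{"dx":0,"dy":-0.19,"dz":0.14,"turn":-0.5,"hand":1},{"dx":0,"dy":-0.23,"dz":0.15,"turn":-0.6,"hand":1},{"dx":0,"dy":-0.27,"dz":0.16,"turn":-0.7,"hand":1},{"dx":0,"dy":-0.31,"dz":0.16,"turn":-0.8,"hand":1}]';python3 -m pendant '[{"dx":0,"dy":-0.04,"dz":0,"turn":-0.1,"hand":0.3},{"dx":0,"dy":-0.08,"dz":0,"turn":-0.2,"hand":0.3},{"dx":0,"dy":-0.12,"dz":0,"turn":-0.3,"hand":0.3},{"dx":0,"dy":-0.16,"dz":0,"turn":-0.352,"hand":0.3},{"dx":0,"dy":-0.2,"dz":0,"turn":-0.352,"hand":0.3},{"dx":0,"dy":-0.24,"dz":0,"turn":-0.352,"hand":0.3},{"dx":0,"dy":-0.28,"dz":0,"turn":-0.352,"hand":0.3},{"dx":0,"dy":-0.3,"dz":0,"turn":-0.352,"hand":0.3},{"dx":0,"dy":-0.3,"dz":0,"turn":-0.352,"hand":0.3},{"dx":0,"dy":-0.3,"dz":0,"turn":-0.352,"hand":0.3}]';python3 - <<'E'
from tubes import *
C,im=snap('wrist','w4')
P=proj(C,[(.5488,-.390,.016),(.6325,-.316,.016)]);print(P)
tubes(C,im,[(int(x)-55,int(y)-65,int(x)+55,int(y)+75) for x,y in P])
E
```

```text
t: 15.4
eef_pos: [0.5481, -0.0394, 0.2277]
tool_rot: [0.001, 0.402, 0.916, 0.001]
force: [0.8, 0.3, 0.0]
grip_width: 0.0583
grip_force: 0.0
t: 16.23
eef_pos: [0.5467, -0.3387, 0.2253]
tool_rot: [-0.001, 0.555, 0.832, -0.0]
force: [-0.1, 0.8, -0.5]
grip_width: 0.0573
grip_force: 0.0
[[302.33757025 256.82760279]
 [404.60637918 223.73577714]]
ctr [ 0.5483 -0.3897] from mid [ 0.5491 -0.3919] axis 1.951 L 0.0846 [74. 28.]
ctr [ 0.6326 -0.3147] from mid [ 0.6323 -0.3169] axis 1.461 L 0.0845 [30.  81.4]
```

```bash
python3 -m pendant '[{"dx":0.002,"dy":-0.03,"dz":-0.03,"turn":0,"hand":0.2},{"dx":0.002,"dy":-0.052,"dz":-0.065,"turn":0,"hand":0.2},{"dx":0.002,"dy":-0.052,"dz":-0.105,"turn":0,"hand":0.2},{"dx":0.002,"dy":-0.052,"dz":-0.13,"turn":0,"hand":0.2},{"dx":0.002,"dy":-0.052,"dz":-0.15,"turn":0,"hand":0.2},{"dx":0.002,"dy":-0.052,"dz":-0.165,"turn":0,"hand":0.2},{"dx":0.002,"dy":-0.052,"dz":-0.18,"turn":0,"hand":0.2},{"dx":0.002,"dy":-0.052,"dz":-0.195,"turn":0,"hand":0.2},{"dx":0.002,"dy":-0.052,"dz":-0.2045,"turn":0,"hand":0.2},{"dx":0.002,"dy":-0.052,"dz":-0.2045,"turn":0,"hand":0.2}]';python3 -m pendant '[{"dx":0,"dy":0,"dz":0,"turn":0,"hand":0.2},{"dx":0,"dy":0,"dz":0,"turn":0,"hand":-1},{"dx":0,"dy":0,"dz":0,"turn":0,"hand":-1},{"dx":0,"dy":0,"dz":0,"turn":0,"hand":-1},{"dx":0,"dy":0,"dz":0,"turn":0,"hand":-1},{"dx":0,"dy":0,"dz":0,"turn":0,"hand":-1},{"dx":0,"dy":0,"dz":0.03,"turn":0,"hand":-1},{"dx":0,"dy":0,"dz":0.06,"turn":0,"hand":-1},{"dx":0,"dy":0,"dz":0.1,"turn":0,"hand":-1},{"dx":0,"dy":0.0,"dz":0.12,"turn":0,"hand":-1}]'
```

```text
t: 17.12
eef_pos: [0.5499, -0.3891, 0.0207]
tool_rot: [-0.0, 0.553, 0.833, 0.0]
force: [-0.3, 0.6, 0.1]
grip_width: 0.0532
grip_force: 0.0
t: 17.95
eef_pos: [0.5511, -0.3903, 0.1459]
tool_rot: [0.003, 0.554, 0.833, 0.0]
force: [0.0, 0.1, -0.1]
grip_width: 0.029
grip_force: 30.0
```

```bash
python3 -m pendant '[{"dx":0,"dy":0.03,"dz":0,"turn":0.11,"hand":-1},{"dx":0,"dy":0.06,"dz":0,"turn":0.22,"hand":-1},{"dx":0,"dy":0.095,"dz":0,"turn":0.33,"hand":-1},{"dx":-0.003,"dy":0.13,"dz":0,"turn":0.44,"hand":-1},{"dx":-0.003,"dy":0.165,"dz":0,"turn":0.55,"hand":-1},{"dx":-0.003,"dy":0.2,"dz":0,"turn":0.66,"hand":-1},{"dx":-0.003,"dy":0.235,"dz":0,"turn":0.77,"hand":-1},{"dx":-0.003,"dy":0.27,"dz":0,"turn":0.88,"hand":-1},{"dx":-0.003,"dy":0.305,"dz":0,"turn":0.99,"hand":-1},{"dx":-0.003,"dy":0.34,"dz":0,"turn":1.1,"hand":-1}]';python3 -m pendant '[{"dx":0,"dy":0.035,"dz":0,"turn":0.053,"hand":-1},{"dx":0,"dy":0.07,"dz":0,"turn":0.053,"hand":-1},{"dx":0,"dy":0.105,"dz":0,"turn":0.053,"hand":-1},{"dx":0,"dy":0.14,"dz":0,"turn":0.053,"hand":-1},{"dx":0,"dy":0.175,"dz":0,"turn":0.053,"hand":-1},{"dx":0,"dy":0.21,"dz":0,"turn":0.053,"hand":-1},{"dx":0,"dy":0.24,"dz":0,"turn":0.053,"hand":-1},{"dx":0,"dy":0.265,"dz":0,"turn":0.053,"hand":-1},{"dx":0,"dy":0.265,"dz":-0.02,"turn":0.053,"hand":-1},{"dx":0,"dy":0.265,"dz":-0.03,"turn":0.053,"hand":-1}]';python3 -m pendant '[{"dx":0,"dy":0,"dz":0,"turn":0,"hand":-1},{"dx":0,"dy":0,"dz":-0.01,"turn":0,"hand":-1},{"dx":0,"dy":0,"dz":-0.02,"turn":0,"hand":-1},{"dx":0,"dy":0,"dz":-0.03,"turn":0,"hand":-1},{"dx":0,"dy":0,"dz":-0.03,"turn":0,"hand":-1},{"dx":0,"dy":0,"dz":-0.03,"turn":0,"hand":-1},{"dx":0,"dy":0,"dz":-0.03,"turn":0,"hand":-1},{"dx":0,"dy":0,"dz":-0.03,"turn":0,"hand":-1},{"dx":0,"dy":0,"dz":-0.03,"turn":0,"hand":-1},{"dx":0,"dy":0,"dz":-0.03,"turn":0,"hand":-1}]'
```

```text
t: 18.78
eef_pos: [0.5463, -0.0481, 0.1418]
tool_rot: [0.0, 0.034, 0.999, -0.0]
force: [0.7, 0.5, -1.9]
grip_width: 0.029
grip_force: 30.0
t: 19.62
eef_pos: [0.5459, 0.2177, 0.1109]
tool_rot: [-0.0, 0.009, 1.0, 0.001]
force: [0.3, -0.8, -0.9]
grip_width: 0.0296
grip_force: 30.0
t: 20.45
eef_pos: [0.5468, 0.2156, 0.0821]
tool_rot: [0.0, 0.01, 1.0, 0.0]
force: [0.0, -0.1, -0.7]
grip_width: 0.0291
grip_force: 30.0
```

```bash
python3 -m pendant '[{"dx":0,"dy":-0.001,"dz":-0.008,"turn":0,"hand":-1},{"dx":0,"dy":-0.001,"dz":-0.016,"turn":0,"hand":-1},{"dx":0,"dy":-0.001,"dz":-0.024,"turn":0,"hand":-1},{"dx":0,"dy":-0.001,"dz":-0.03,"turn":0,"hand":-1},{"dx":0,"dy":-0.001,"dz":-0.036,"turn":0,"hand":-1},{"dx":0,"dy":-0.001,"dz":-0.041,"turn":0,"hand":-1},{"dx":0,"dy":-0.001,"dz":-0.0445,"turn":0,"hand":-1},{"dx":0,"dy":-0.001,"dz":-0.0445,"turn":0,"hand":-1},{"dx":0,"dy":-0.001,"dz":-0.0445,"turn":0,"hand":-1},{"dx":0,"dy":-0.001,"dz":-0.0445,"turn":0,"hand":-1}]'; python3 -m pendant '[{"dx":0,"dy":0,"dz":0.002,"turn":0,"hand":-0.05},{"dx":0,"dy":0,"dz":0.002,"turn":0,"hand":-0.05},{"dx":0,"dy":0,"dz":0.002,"turn":0,"hand":-0.05},{"dx":0,"dy":0,"dz":0.02,"turn":0,"hand":-0.05},{"dx":0,"dy":0,"dz":0.042,"turn":0,"hand":-0.05},{"dx":0,"dy":0,"dz":0.042,"turn":0,"hand":-1},{"dx":0,"dy":0,"dz":0.042,"turn":0,"hand":-1},{"dx":0,"dy":0,"dz":0.042,"turn":0,"hand":-1},{"dx":0,"dy":0,"dz":0.042,"turn":0,"hand":-1},{"dx":0,"dy":0,"dz":0.042,"turn":0,"hand":-1}]'; python3 -m pendant '[{"dx":0,"dy":0,"dz":-0.004,"turn":0,"hand":-1},{"dx":0,"dy":0,"dz":-0.008,"turn":0,"hand":-1},{"dx":0,"dy":0,"dz":-0.011,"turn":0,"hand":-1},{"dx":0,"dy":0,"dz":-0.013,"turn":0,"hand":-1},{"dx":0,"dy":0,"dz":-0.013,"turn":0,"hand":-1},{"dx":0,"dy":0,"dz":-0.013,"turn":0,"hand":-1},{"dx":0,"dy":0,"dz":-0.013,"turn":0,"hand":-1},{"dx":0,"dy":0,"dz":-0.013,"turn":0,"hand":-1},{"dx":0,"dy":0,"dz":-0.013,"turn":0,"hand":-1},{"dx":0,"dy":0,"dz":-0.013,"turn":0,"hand":-1}]'
```

```text
t: 21.28
eef_pos: [0.5471, 0.2156, 0.0399]
tool_rot: [0.001, 0.01, 1.0, 0.001]
force: [-4.3, -1.3, 26.5]
grip_width: 0.0293
grip_force: 30.0
t: 22.12
eef_pos: [0.5459, 0.214, 0.0781]
tool_rot: [-0.001, 0.01, 1.0, -0.0]
force: [-0.7, 0.3, 0.2]
grip_width: 0.0105
grip_force: 0.0
t: 22.95
eef_pos: [0.5465, 0.2158, 0.068]
tool_rot: [0.001, 0.01, 1.0, 0.001]
force: [-3.9, 0.2, 17.0]
grip_width: 0.0004
grip_force: 8.7
```

```bash
python3 -m pendant '[{"dx":0,"dy":0,"dz":0.035,"turn":0,"hand":-1},{"dx":0,"dy":0,"dz":0.07,"turn":-0.12,"hand":0},{"dx":0,"dy":-0.03,"dz":0.1,"turn":-0.24,"hand":0.2},{"dx":0,"dy":-0.065,"dz":0.12,"turn":-0.36,"hand":0.2},{"dx":0,"dy":-0.1,"dz":0.13,"turn":-0.48,"hand":0.2},{"dx":0.02,"dy":-0.135,"dz":0.15,"turn":-0.6,"hand":0.2},{"dx":0.03,"dy":-0.17,"dz":0.16,"turn":-0.72,"hand":0.2},{"dx":0.04,"dy":-0.205,"dz":0.16,"turn":-0.84,"hand":0.2},{"dx":0.05,"dy":-0.24,"dz":0.16,"turn":-0.96,"hand":0.2},{"dx":0.06,"dy":-0.275,"dz":0.16,"turn":-1.08,"hand":0.2}]';python3 -m pendant '[{"dx":0.01,"dy":-0.035,"dz":0,"turn":-0.12,"hand":0.2},{"dx":0.02,"dy":-0.07,"dz":0,"turn":-0.24,"hand":0.2},{"dx":0.025,"dy":-0.105,"dz":0,"turn":-0.36,"hand":0.2},{"dx":0.025,"dy":-0.14,"dz":0,"turn":-0.48,"hand":0.2},{"dx":0.025,"dy":-0.175,"dz":0,"turn":-0.579,"hand":0.2},{"dx":0.025,"dy":-0.2,"dz":0,"turn":-0.579,"hand":0.2},{"dx":0.025,"dy":-0.2,"dz":0,"turn":-0.579,"hand":0.2},{"dx":0.025,"dy":-0.2,"dz":0,"turn":-0.579,"hand":0.2},{"dx":0.025,"dy":-0.2,"dz":0,"turn":-0.579,"hand":0.2},{"dx":0.025,"dy":-0.2,"dz":0,"turn":-0.579,"hand":0.2}]';python3 - <<'E'
from tubes import *
C,im=snap('wrist','w5')
P=proj(C,[(.6325,-.316,.016)]);print(P)
tubes(C,im,[(int(x)-55,int(y)-65,int(x)+55,int(y)+75) for x,y in P])
E
```

```text
t: 23.78
eef_pos: [0.6067, -0.0625, 0.2261]
tool_rot: [0.0, 0.526, 0.851, -0.0]
force: [0.6, 0.2, 0.1]
grip_width: 0.053
grip_force: 0.0
t: 24.62
eef_pos: [0.6319, -0.2582, 0.2259]
tool_rot: [-0.001, 0.744, 0.669, 0.001]
force: [0.5, 0.2, -0.1]
grip_width: 0.0522
grip_force: 0.0
[[325.40004683 265.32419243]]
ctr [ 0.6313 -0.3192] from mid [ 0.6312 -0.3205] axis 1.438 L 0.0826 [27.  70.8]
```

View pics/w5.png

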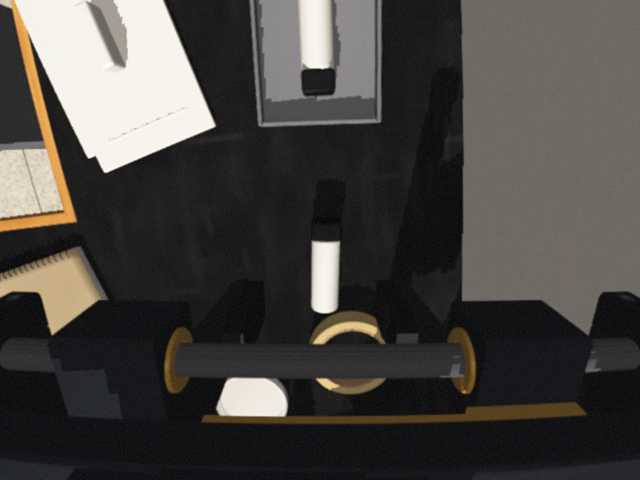

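The finished tube lies along the tray with its cap at (318,80). The last sample tube is at (325,270), clear of the tape ring.

```bash
python3 -m pendant '[{"dx":0,"dy":-0.03,"dz":-0.03,"turn":0,"hand":0.2},{"dx":0,"dy":-0.06,"dz":-0.065,"turn":0,"hand":0.2},{"dx":0,"dy":-0.06,"dz":-0.105,"turn":0,"hand":0.2},{"dx":0,"dy":-0.06,"dz":-0.13,"turn":0,"hand":0.2},{"dx":0,"dy":-0.06,"dz":-0.15,"turn":0,"hand":0.2},{"dx":0,"dy":-0.06,"dz":-0.165,"turn":0,"hand":0.2},{"dx":0,"dy":-0.06,"dz":-0.18,"turn":0,"hand":0.2},{"dx":0,"dy":-0.06,"dz":-0.195,"turn":0,"hand":0.2},{"dx":0,"dy":-0.06,"dz":-0.205,"turn":0,"hand":0.2},{"dx":0,"dy":-0.06,"dz":-0.205,"turn":0,"hand":0.2}]';python3 -m pendant '[{"dx":0,"dy":0,"dz":0,"turn":0,"hand":0.2},{"dx":0,"dy":0,"dz":0,"turn":0,"hand":-1},{"dx":0,"dy":0,"dz":0,"turn":0,"hand":-1},{"dx":0,"dy":0,"dz":0,"turn":0,"hand":-1},{"dx":0,"dy":0,"dz":0,"turn":0,"hand":-1},{"dx":0,"dy":0,"dz":0,"turn":0,"hand":-1},{"dx":0,"dy":0,"dz":0.03,"turn":0,"hand":-1},{"dx":0,"dy":0,"dz":0.06,"turn":0,"hand":-1},{"dx":0,"dy":0,"dz":0.1,"turn":0,"hand":-1},{"dx":0,"dy":0.0,"dz":0.14,"turn":0,"hand":-1}]'
```

```text
t: 25.5
eef_pos: [0.6319, -0.3202, 0.0206]
tool_rot: [0.0, 0.744, 0.668, 0.0]
force: [-0.5, 1.1, -0.1]
grip_width: 0.0531
grip_force: 0.0
t: 26.33
eef_pos: [0.6307, -0.3202, 0.1618]
tool_rot: [-0.001, 0.745, 0.668, -0.0]
force: [1.0, -0.8, -0.3]
grip_width: 0.0293
grip_force: 30.0
```

```bash
python3 -m pendant '[{"dx":-0.01,"dy":0.03,"dz":0,"turn":0.12,"hand":-1},{"dx":-0.02,"dy":0.06,"dz":0,"turn":0.24,"hand":-1},{"dx":-0.03,"dy":0.09,"dz":0,"turn":0.36,"hand":-1},{"dx":-0.04,"dy":0.12,"dz":0,"turn":0.48,"hand":-1},{"dx":-0.05,"dy":0.155,"dz":0,"turn":0.6,"hand":-1},{"dx":-0.06,"dy":0.19,"dz":0,"turn":0.72,"hand":-1},{"dx":-0.07,"dy":0.225,"dz":0,"turn":0.84,"hand":-1},{"dx":-0.08,"dy":0.26,"dz":0,"turn":0.96,"hand":-1},{"dx":-0.085,"dy":0.295,"dz":0,"turn":1.08,"hand":-1},{"dx":-0.085,"dy":0.33,"dz":0,"turn":1.2,"hand":-1}]';python3 -m pendant '[{"dx":0,"dy":0.03,"dz":0,"turn":0.12,"hand":-1},{"dx":0,"dy":0.06,"dz":0,"turn":0.24,"hand":-1},{"dx":0,"dy":0.09,"dz":0,"turn":0.36,"hand":-1},{"dx":0,"dy":0.12,"dz":0,"turn":0.457,"hand":-1},{"dx":0,"dy":0.145,"dz":0,"turn":0.457,"hand":-1},{"dx":0,"dy":0.145,"dz":0,"turn":0.457,"hand":-1},{"dx":0,"dy":0.145,"dz":-0.02,"turn":0.457,"hand":-1},{"dx":0,"dy":0.145,"dz":-0.04,"turn":0.457,"hand":-1},{"dx":0,"dy":0.145,"dz":-0.06,"turn":0.457,"hand":-1},{"dx":0,"dy":0.145,"dz":-0.078,"turn":0.457,"hand":-1}]';python3 -m pendant '[{"dx":0,"dy":0,"dz":0,"turn":0,"hand":-1},{"dx":0,"dy":0,"dz":0,"turn":0,"hand":-1},{"dx":0,"dy":0,"dz":0,"turn":0,"hand":-1},{"dx":0,"dy":0,"dz":0,"turn":0,"hand":-1},{"dx":0,"dy":0,"dz":0,"turn":0,"hand":-1},{"dx":0,"dy":0,"dz":0,"turn":0,"hand":-1},{"dx":0,"dy":0,"dz":0,"turn":0,"hand":-1},{"dx":0,"dy":0,"dz":0,"turn":0,"hand":-1},{"dx":0,"dy":0,"dz":0,"turn":0,"hand":-1},{"dx":0,"dy":0,"dz":0,"turn":0,"hand":-1}]'
```

```text
t: 27.17
eef_pos: [0.5449, 0.0106, 0.1614]
tool_rot: [-0.001, 0.235, 0.972, -0.001]
force: [0.4, -0.9, -0.1]
grip_width: 0.0295
grip_force: 30.0
t: 28.0
eef_pos: [0.5466, 0.1537, 0.0822]
tool_rot: [0.0, 0.012, 1.0, -0.0]
force: [-0.2, 0.2, -1.3]
grip_width: 0.0291
grip_force: 30.0
t: 28.83
eef_pos: [0.5466, 0.1544, 0.0833]
tool_rot: [0.0, 0.011, 1.0, 0.0]
force: [-0.5, -1.4, -0.5]
grip_width: 0.029
grip_force: 30.0
```

```bash
python3 -m pendant '[{"dx":0,"dy":0.002,"dz":-0.008,"turn":0,"hand":-1},{"dx":0,"dy":0.002,"dz":-0.016,"turn":0,"hand":-1},{"dx":0,"dy":0.002,"dz":-0.024,"turn":0,"hand":-1},{"dx":0,"dy":0.002,"dz":-0.03,"turn":0,"hand":-1},{"dx":0,"dy":0.002,"dz":-0.036,"turn":0,"hand":-1},{"dx":0,"dy":0.002,"dz":-0.041,"turn":0,"hand":-1},{"dx":0,"dy":0.002,"dz":-0.045,"turn":0,"hand":-1},{"dx":0,"dy":0.002,"dz":-0.045,"turn":0,"hand":-1},{"dx":0,"dy":0.002,"dz":-0.045,"turn":0,"hand":-1},{"dx":0,"dy":0.002,"dz":-0.045,"turn":0,"hand":-1}]'; python3 -m pendant '[{"dx":0,"dy":0,"dz":0.002,"turn":0,"hand":-0.05},{"dx":0,"dy":0,"dz":0.002,"turn":0,"hand":-0.05},{"dx":0,"dy":0,"dz":0.002,"turn":0,"hand":-0.05},{"dx":0,"dy":0,"dz":0.02,"turn":0,"hand":-0.05},{"dx":0,"dy":0,"dz":0.042,"turn":0,"hand":-0.05},{"dx":0,"dy":0,"dz":0.042,"turn":0,"hand":-1},{"dx":0,"dy":0,"dz":0.042,"turn":0,"hand":-1},{"dx":0,"dy":0,"dz":0.042,"turn":0,"hand":-1},{"dx":0,"dy":0,"dz":0.042,"turn":0,"hand":-1},{"dx":0,"dy":0,"dz":0.042,"turn":0,"hand":-1}]'; python3 -m pendant '[{"dx":0,"dy":0,"dz":-0.004,"turn":0,"hand":-1},{"dx":0,"dy":0,"dz":-0.008,"turn":0,"hand":-1},{"dx":0,"dy":0,"dz":-0.011,"turn":0,"hand":-1},{"dx":0,"dy":0,"dz":-0.013,"turn":0,"hand":-1},{"dx":0,"dy":0,"dz":-0.013,"turn":0,"hand":-1},{"dx":0,"dy":0,"dz":-0.013,"turn":0,"hand":-1},{"dx":0,"dy":0,"dz":-0.013,"turn":0,"hand":-1},{"dx":0,"dy":0,"dz":-0.013,"turn":0,"hand":-1},{"dx":0,"dy":0,"dz":-0.013,"turn":0,"hand":-1},{"dx":0,"dy":0,"dz":-0.013,"turn":0,"hand":-1}]'
```

```text
t: 29.67
eef_pos: [0.5479, 0.1576, 0.0398]
tool_rot: [0.002, 0.011, 1.0, 0.001]
force: [-0.6, -0.3, 17.1]
grip_width: 0.0295
grip_force: 30.0
t: 30.5
eef_pos: [0.5459, 0.1561, 0.0792]
tool_rot: [-0.001, 0.011, 1.0, -0.0]
force: [0.7, 0.8, -0.4]
grip_width: 0.0106
grip_force: 0.0
t: 31.33
eef_pos: [0.5463, 0.1573, 0.0681]
tool_rot: [0.0, 0.011, 1.0, 0.0]
force: [-2.5, -0.5, 11.5]
grip_width: 0.0008
grip_force: 5.8
```

```bash
python3 -m pendant '[{"dx":0,"dy":0,"dz":0.035,"turn":0,"hand":-1},{"dx":0,"dy":0,"dz":0.07,"turn":0.05,"hand":0},{"dx":0,"dy":-0.03,"dz":0.1,"turn":0.1,"hand":1},{"dx":-0.02,"dy":-0.065,"dz":0.12,"turn":0.15,"hand":1},{"dx":-0.03,"dy":-0.1,"dz":0.14,"turn":0.2,"hand":1},{"dx":-0.04,"dy":-0.135,"dz":0.16,"turn":0.257,"hand":1},{"dx":-0.05,"dy":-0.17,"dz":0.18,"turn":0.257,"hand":1},{"dx":-0.056,"dy":-0.205,"dz":0.184,"turn":0.257,"hand":1},{"dx":-0.056,"dy":-0.231,"dz":0.184,"turn":0.257,"hand":1},{"dx":-0.056,"dy":-0.231,"dz":0.184,"turn":0.257,"hand":1}]'; python3 -m pendant '[{"dx":0,"dy":0,"dz":0,"turn":0,"hand":1},{"dx":0,"dy":0,"dz":0,"turn":0,"hand":1},{"dx":0,"dy":0,"dz":0,"turn":0,"hand":1},{"dx":0,"dy":0,"dz":0,"turn":0,"hand":1},{"dx":0,"dy":0,"dz":0,"turn":0,"hand":1},{"dx":0,"dy":0,"dz":0,"turn":0,"hand":1},{"dx":0,"dy":0,"dz":0,"turn":0,"hand":1},{"dx":0,"dy":0,"dz":0,"turn":0,"hand":1},{"dx":0,"dy":0,"dz":0,"turn":0,"hand":1},{"dx":0,"dy":0,"dz":0,"turn":0,"hand":1}]'
python3 - <<'E'
from h import *
snap('wrist','w6')
E
```

```text
t: 32.17
eef_pos: [0.4894, -0.082, 0.2507]
tool_rot: [-0.001, -0.112, 0.994, -0.002]
force: [-0.2, -0.7, -0.6]
grip_width: 0.0584
grip_force: 0.0
t: 33.0
eef_pos: [0.4905, -0.0745, 0.2512]
tool_rot: [-0.0, -0.117, 0.993, 0.0]
force: [0.4, 0.4, -0.3]
grip_width: 0.0882
grip_force: 0.0
```

View pics/w6.png

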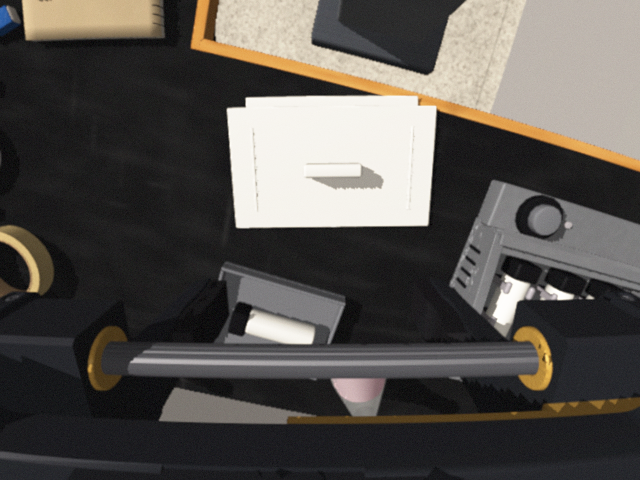

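The cover is clear: plate corners (228,108), (436,106), (430,227), (236,228), lip at the top edge (row 96), rib at (332,170).

Run:
```python
from h import *
C,im=load('w6')
w=(im.min(2)>150).astype(np.uint8); w[:90]=0;w[235:]=0;w[:,:215]=0;w[:,445:]=0
c=max(cv2.findContours(w,0,2)[0],key=cv2.contourArea); print(cv2.approxPolyDP(c,3,True)[:,0].tolist())
X=plane(C,[(228,108),(436,106),(430,227.5),(236,228)],.005)[:,:2]; print(X.round(4).tolist(),X.mean(0))
yv=(X[0]-X[1]+X[3]-X[2]);xv=X[3]-X[0]+X[2]-X[1]
print(np.arctan2(yv[1],yv[0]),np.arctan2(xv[1],xv[0]),np.linalg.norm(yv)/2,np.linalg.norm(xv)/2)
print('rib ends top z.029',plane(C,[(304,166),(361,167)],.029)[:,:2])
```

```text
[[436, 107], [419, 106], [417, 96], [249, 97], [245, 107], [228, 108], [236, 226], [426, 225]]
[[0.4125, -0.1919], [0.3594, 0.0196], [0.4865, 0.0549], [0.5391, -0.1614]] [ 0.44936709 -0.06970584]
-1.3285198796156181 0.2539084639687636 0.2203202146624667 0.13105503824146902
rib ends top z.029 [[ 0.45075306 -0.10031639]
 [ 0.43814668 -0.04370085]]
```

```bash
python3 -m pendant '[{"dx":-0.02,"dy":0.004,"dz":-0.03,"turn":0.01,"hand":1},{"dx":-0.0425,"dy":0.004,"dz":-0.065,"turn":0.01,"hand":1},{"dx":-0.0425,"dy":0.004,"dz":-0.1,"turn":0.01,"hand":1},{"dx":-0.0425,"dy":0.004,"dz":-0.13,"turn":0.01,"hand":1},{"dx":-0.0425,"dy":0.004,"dz":-0.155,"turn":0.01,"hand":1},{"dx":-0.0425,"dy":0.004,"dz":-0.175,"turn":0.01,"hand":1},{"dx":-0.0425,"dy":0.004,"dz":-0.195,"turn":0.01,"hand":1},{"dx":-0.0425,"dy":0.004,"dz":-0.21,"turn":0.01,"hand":1},{"dx":-0.0425,"dy":0.004,"dz":-0.222,"turn":0.01,"hand":1},{"dx":-0.0425,"dy":0.004,"dz":-0.222,"turn":0.01,"hand":1}]';python3 -m pendant '[{"dx":0,"dy":0,"dz":0,"turn":0,"hand":1},{"dx":0,"dy":0,"dz":0,"turn":0,"hand":0.2},{"dx":0,"dy":0,"dz":0,"turn":0,"hand":0.2},{"dx":0,"dy":0,"dz":0,"turn":0,"hand":0.2},{"dx":0,"dy":0,"dz":0,"turn":0,"hand":0.2},{"dx":0,"dy":0,"dz":0,"turn":0,"hand":0.2},{"dx":0,"dy":0,"dz":0,"turn":0,"hand":0.2},{"dx":0,"dy":0,"dz":0,"turn":0,"hand":0.2},{"dx":0,"dy":0,"dz":0,"turn":0,"hand":-1},{"dx":0,"dy":0,"dz":0,"turn":0,"hand":-1}]'
```

```text
t: 33.88
eef_pos: [0.4484, -0.0701, 0.0287]
tool_rot: [-0.001, -0.122, 0.992, -0.0]
force: [0.3, -0.2, -0.2]
grip_width: 0.0881
grip_force: 0.0
t: 34.72
eef_pos: [0.4485, -0.0708, 0.0304]
tool_rot: [0.0, -0.122, 0.993, -0.0]
force: [0.0, -1.2, 4.5]
grip_width: 0.0601
grip_force: 30.0
```

```bash
python3 -m pendant '[{"dx":0,"dy":0,"dz":0.02,"turn":0,"hand":-1},{"dx":0,"dy":0,"dz":0.05,"turn":0,"hand":-1},{"dx":0,"dy":0,"dz":0.08,"turn":0,"hand":-1},{"dx":0,"dy":0.02,"dz":0.11,"turn":-0.04,"hand":-1},{"dx":0,"dy":0.05,"dz":0.12,"turn":-0.08,"hand":-1},{"dx":-0.01,"dy":0.08,"dz":0.12,"turn":-0.12,"hand":-1},{"dx":-0.01,"dy":0.11,"dz":0.12,"turn":-0.16,"hand":-1},{"dx":-0.02,"dy":0.14,"dz":0.12,"turn":-0.20,"hand":-1},{"dx":-0.02,"dy":0.17,"dz":0.12,"turn":-0.24,"hand":-1},{"dx":-0.03,"dy":0.2,"dz":0.12,"turn":-0.266,"hand":-1}]';python3 -m pendant '[{"dx":-0.0084,"dy":0.03,"dz":0,"turn":0,"hand":-1},{"dx":-0.0084,"dy":0.06,"dz":0,"turn":0,"hand":-1},{"dx":-0.0084,"dy":0.09,"dz":0,"turn":0,"hand":-1},{"dx":-0.0084,"dy":0.12,"dz":0,"turn":0,"hand":-1},{"dx":-0.0084,"dy":0.14,"dz":0,"turn":0,"hand":-1},{"dx":-0.0084,"dy":0.15,"dz":0,"turn":0,"hand":-1},{"dx":-0.0084,"dy":0.15,"dz":0,"turn":0,"hand":-1},{"dx":-0.0084,"dy":0.15,"dz":-0.015,"turn":0,"hand":-1},{"dx":-0.0084,"dy":0.15,"dz":-0.03,"turn":0,"hand":-1},{"dx":-0.0084,"dy":0.15,"dz":-0.03,"turn":0,"hand":-1}]'
python3 - <<'E'
from h import *
snap('wrist','w7'); snap('side','s7')
a=cv2.imread('pics/s7.png')[130:290,160:400]
cv2.imwrite('pics/c7.png',np.hstack([cv2.imread('pics/w7.png')[::1,::1][0:480:1].copy()[:, :][::1][:480,:640][::2,::2],cv2.resize(a,(360,240))]))
E
```

```text
t: 35.55
eef_pos: [0.4189, 0.1307, 0.1499]
tool_rot: [0.0, 0.012, 1.0, 0.0]
force: [0.2, -0.3, -2.5]
grip_width: 0.0599
grip_force: 30.0
t: 36.38
eef_pos: [0.4089, 0.2756, 0.1179]
tool_rot: [-0.002, 0.012, 1.0, -0.003]
force: [-0.5, -0.5, -2.9]
grip_width: 0.0595
grip_force: 30.0
```

View pics/c7.png

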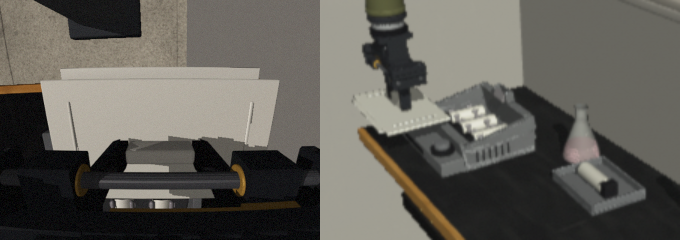

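The cover is held level in front of the mixer, lip toward the robot, with its back edge over the ledge. I'll shift a little left, away from the button, and press the back edge on the ledge to tilt it.

```bash
python3 -m pendant '[{"dx":0.001,"dy":0.006,"dz":0,"turn":0,"hand":-1},{"dx":0.001,"dy":0.012,"dz":0,"turn":0,"hand":-1},{"dx":0.001,"dy":0.012,"dz":-0.01,"turn":0,"hand":-1},{"dx":0.001,"dy":0.012,"dz":-0.018,"turn":0,"hand":-1},{"dx":0.001,"dy":0.012,"dz":-0.022,"turn":0,"hand":-1},{"dx":0.001,"dy":0.012,"dz":-0.025,"turn":0,"hand":-1},{"dx":0.001,"dy":0.012,"dz":-0.028,"turn":0,"hand":-1},{"dx":0.001,"dy":0.012,"dz":-0.031,"turn":0,"hand":-1},{"dx":0.001,"dy":0.012,"dz":-0.031,"turn":0,"hand":-1},{"dx":0.001,"dy":0.012,"dz":-0.031,"turn":0,"hand":-1}]'
python3 - <<'E'
from h import *
C,im=snap('wrist','w8'); g=im.max(2)
col=slice(180,460)
for n in('w7','w8'):
    m=load(n)[1].max(2)[:,col].mean(1); d=np.diff(m); print(n,[(i,round(float(d[i]),1)) for i in range(90,260) if abs(d[i])>8])
E
```

```text
t: 37.32
eef_pos: [0.41, 0.2914, 0.0891]
tool_rot: [-0.001, 0.01, 1.0, -0.0]
force: [-3.5, -0.2, 1.7]
grip_width: 0.0596
grip_force: 30.0
w7 [(132, 9.7), (133, 20.1), (134, 12.7), (155, -11.0)]
w8 [(136, 14.1), (137, 22.4), (138, 11.9), (158, -17.3), (160, 12.7), (161, 12.1)]
```

```bash
python3 -m pendant '[{"dx":0,"dy":0,"dz":-0.002,"turn":0,"hand":-1},{"dx":0,"dy":0,"dz":-0.004,"turn":0,"hand":-1},{"dx":0,"dy":0,"dz":-0.006,"turn":0,"hand":-1},{"dx":0,"dy":0,"dz":-0.008,"turn":0,"hand":-1},{"dx":0,"dy":0,"dz":-0.01,"turn":0,"hand":-1},{"dx":0,"dy":0,"dz":-0.012,"turn":0,"hand":-1},{"dx":0,"dy":0,"dz":-0.014,"turn":0,"hand":-1},{"dx":0,"dy":0,"dz":-0.016,"turn":0,"hand":-1},{"dx":0,"dy":0,"dz":-0.018,"turn":0,"hand":-1},{"dx":0,"dy":0,"dz":-0.02,"turn":0,"hand":-1}]'
python3 - <<'E'
from h import *
C,im=snap('wrist','w9'); snap('side','s9')
m=im.max(2)[:,180:460].mean(1); d=np.diff(m); print([(i,round(float(d[i]),1)) for i in range(90,260) if abs(d[i])>8])
a=cv2.imread('pics/s9.png')[130:290,160:400]
cv2.imwrite('pics/c9.png',np.hstack([cv2.resize(im,(320,240)),cv2.resize(a,(480,320))[40:280]]))
E
```

```text
t: 38.2
eef_pos: [0.4101, 0.2916, 0.069]
tool_rot: [-0.0, 0.011, 1.0, 0.0]
force: [-4.9, -0.3, 4.0]
grip_width: 0.06
grip_force: 30.0
[(158, 22.0), (159, 27.6), (160, 11.9), (175, -14.5), (177, 14.3)]
```

View pics/c9.png

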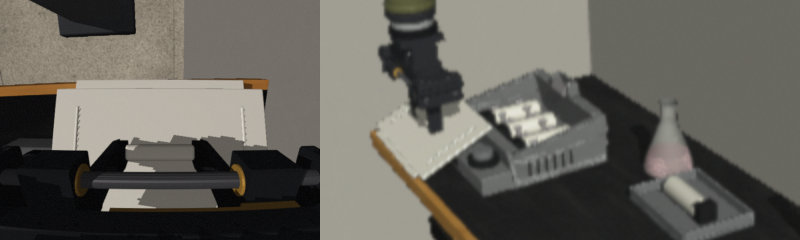

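The picture shows the cover now tilted, lip down toward the robot and top edge resting on the mixer's ledge. I'll work out the tilt and the lip's place in the tool frame.

Run:
```python
from h import *
from scipy.optimize import brentq
c=robot.camera_model('wrist');M=np.array(c['mount']);K,D,_,_=cam('wrist')
def row(X): # tool pt
    p=np.linalg.inv(M)@np.r_[X,1]; return cv2.projectPoints(p[:3].reshape(1,1,3),np.zeros(3),np.zeros(3),K,D)[0].ravel()[1]
h=.0298
def lip(th,a,d,z=.0035,x=.075):
    # axis at cover z=a, x=0 ; tool x forward(front), z down; th: back up
    u,w=x,z-a; cs,sn=np.cos(th),np.sin(th)
    return np.array([d+u*cs+w*sn,0,(h-a)-(w*cs-u*sn)])
for r0,r in((134,159.5),):
    d=brentq(lambda d:row(lip(0,.02,d))-r0,-.03,.03); print('d',d)
    for a in(.012,.016,.02,.024):
        th=brentq(lambda t:row(lip(t,a,d))-r,0,.7); L=lip(th,a,d,0); print(a,np.degrees(th).round(1),'lip under edge tool x,z',L.round(4),'back',lip(th,a,d,0,-.065).round(4))
```

```text
d -0.0004982348923100843
0.012 28.5 lip under edge tool x,z [0.0597 0.     0.0642] back [-0.0633  0.     -0.0027]
0.016 25.9 lip under edge tool x,z [0.06   0.     0.0609] back [-0.066   0.     -0.0001]
0.02 23.5 lip under edge tool x,z [0.0603 0.     0.058 ] back [-0.0681  0.      0.0023]
0.024 21.3 lip under edge tool x,z [0.0606 0.     0.0555] back [-0.0698  0.      0.0045]
```

```bash
python3 -m pendant '[{"dx":0,"dy":0,"dz":0.02,"turn":0,"hand":-1},{"dx":0,"dy":0,"dz":0.045,"turn":0,"hand":-1},{"dx":0,"dy":0,"dz":0.07,"turn":0,"hand":-1},{"dx":0.005,"dy":-0.01,"dz":0.095,"turn":0,"hand":-1},{"dx":0.03,"dy":-0.025,"dz":0.105,"turn":0,"hand":-1},{"dx":0.055,"dy":-0.04,"dz":0.105,"turn":0,"hand":-1},{"dx":0.08,"dy":-0.055,"dz":0.105,"turn":0,"hand":-1},{"dx":0.105,"dy":-0.065,"dz":0.105,"turn":0,"hand":-1},{"dx":0.125,"dy":-0.075,"dz":0.105,"turn":0,"hand":-1},{"dx":0.136,"dy":-0.077,"dz":0.105,"turn":0,"hand":-1}]'; python3 -m pendant '[{"dx":0,"dy":0,"dz":0,"turn":0,"hand":-1},{"dx":0,"dy":0,"dz":0,"turn":0,"hand":-1},{"dx":0,"dy":0,"dz":0,"turn":0,"hand":-1},{"dx":0,"dy":0,"dz":-0.01,"turn":0,"hand":-1},{"dx":0,"dy":0,"dz":-0.02,"turn":0,"hand":-1},{"dx":0,"dy":0,"dz":-0.03,"turn":0,"hand":-1},{"dx":0,"dy":0,"dz":-0.04,"turn":0,"hand":-1},{"dx":0,"dy":0,"dz":-0.04,"turn":0,"hand":-1},{"dx":0,"dy":0,"dz":-0.04,"turn":0,"hand":-1},{"dx":0,"dy":0,"dz":-0.04,"turn":0,"hand":-1}]'
python3 - <<'E'
from h import *
C,im=snap('wrist','w10'); 
m=im.max(2)[:,180:460].mean(1); d=np.diff(m); print([(i,round(float(d[i]),1)) for i in range(60,260) if abs(d[i])>8])
E
```

```text
t: 39.13
eef_pos: [0.5512, 0.2098, 0.1735]
tool_rot: [0.002, 0.014, 1.0, -0.001]
force: [0.5, -1.0, -2.2]
grip_width: 0.0596
grip_force: 30.0
t: 39.97
eef_pos: [0.5468, 0.2146, 0.1339]
tool_rot: [-0.0, 0.011, 1.0, -0.0]
force: [-0.2, -0.3, -3.0]
grip_width: 0.0594
grip_force: 30.0
[(116, 11.1), (117, 11.6), (144, -12.6), (145, -21.6), (146, -13.2), (151, 17.5), (152, 16.6), (156, 10.9), (157, 45.3), (158, 45.4), (159, 16.7), (174, -9.4), (175, -11.1), (176, 9.2), (177, 10.2)]
```

View pics/w10.png

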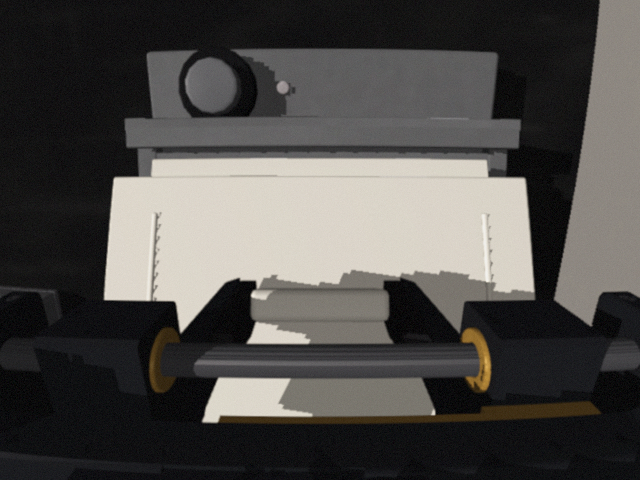

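Lip front edge is at row 158 (columns 152–488), behind the ledge's inner edge at row 145. The ledge is centred on column 323 against 320 for the lip, so the cover must go about 1.7 mm left.

Run:
```python
from h import *
C,_=load('w10')
for n,p,z in(('ledge in',[(320,145.5)],.065),('ledge out',[(320,118)],.062),('lip top',[(320,158)],.078+.003),('ends',[(126,132),(520,132)],.063),('lip ends',[(152,160),(488,160)],.081)):
    X=plane(C,p,z); X=X[:,:2]-[.5468,.2146]; print(n,(X@np.array([[.9998,.021],[-.021,.9998]])*1000).round(1).tolist())
```

```text
ledge in [[-68.5, 0.4]]
ledge out [[-83.5, 0.4]]
lip top [[-62.6, 0.4]]
ends [[-77.2, -111.2], [-77.4, 115.5]]
lip ends [[-62.2, -88.8], [-62.3, 89.6]]
```

```bash
python3 -m pendant '[{"dx":0.001,"dy":0.0017,"dz":-0.006,"turn":0,"hand":-1},{"dx":0.001,"dy":0.0017,"dz":-0.012,"turn":0,"hand":-1},{"dx":0.001,"dy":0.0017,"dz":-0.017,"turn":0,"hand":-1},{"dx":0.001,"dy":0.0017,"dz":-0.02,"turn":0,"hand":-1},{"dx":0.001,"dy":0.0017,"dz":-0.022,"turn":0,"hand":-1},{"dx":0.001,"dy":0.0017,"dz":-0.022,"turn":0,"hand":-1},{"dx":0.001,"dy":0.0017,"dz":-0.022,"turn":0,"hand":-1},{"dx":0.001,"dy":0.0017,"dz":-0.022,"turn":0,"hand":-1},{"dx":0.001,"dy":0.0017,"dz":-0.022,"turn":0,"hand":-1},{"dx":0.001,"dy":0.0017,"dz":-0.022,"turn":0,"hand":-1}]'
python3 - <<'E'
from h import *
C,im=snap('wrist','w11'); 
m=im.max(2)[:,200:440].mean(1); d=np.diff(m); print([(i,round(float(d[i]),1)) for i in range(60,260) if abs(d[i])>8])
E
```

```text
t: 40.85
eef_pos: [0.5477, 0.2158, 0.1121]
tool_rot: [-0.0, 0.011, 1.0, -0.0]
force: [-0.7, -0.7, 0.5]
grip_width: 0.0597
grip_force: 30.0
[(112, 9.8), (143, -10.5), (144, -22.5), (145, -17.8), (151, 16.2), (152, 15.3), (156, 30.4), (157, 54.5), (158, 25.6), (174, -13.8), (176, 14.1)]
```

```bash
python3 -m pendant '[{"dx":0,"dy":0,"dz":0.0015,"turn":0,"hand":-1},{"dx":0,"dy":0,"dz":0.0015,"turn":0,"hand":-1},{"dx":-0.002,"dy":0,"dz":0.0015,"turn":0,"hand":-1},{"dx":-0.004,"dy":0,"dz":0.001,"turn":0,"hand":-1},{"dx":-0.006,"dy":0,"dz":0.0005,"turn":0,"hand":-1},{"dx":-0.008,"dy":0,"dz":0,"turn":0,"hand":-1},{"dx":-0.01,"dy":0,"dz":0,"turn":0,"hand":-1},{"dx":-0.01,"dy":0,"dz":0,"turn":0,"hand":-1},{"dx":-0.01,"dy":0,"dz":0,"turn":0,"hand":-1},{"dx":-0.01,"dy":0,"dz":0,"turn":0,"hand":-1}]'
python3 - <<'E'
from h import *
C,im=snap('wrist','w12'); snap('side','s12')
m=im.max(2)[:,200:440].mean(1); d=np.diff(m); print([(i,round(float(d[i]),1)) for i in range(60,260) if abs(d[i])>8])
b=cv2.imread('pics/s12.png')[150:270,190:350]
cv2.imwrite('pics/c12.png',np.hstack([im[90:240,100:540],cv2.resize(b,(300,225))[:150]]))
E
```

```text
t: 41.73
eef_pos: [0.5379, 0.2161, 0.112]
tool_rot: [0.0, 0.011, 1.0, -0.0]
force: [-0.1, 0.9, -2.2]
grip_width: 0.0598
grip_force: 30.0
[(132, 10.3), (163, -16.6), (165, 49.7), (166, 40.9), (167, 27.7), (168, 18.9), (174, -12.9), (175, -8.8), (176, 13.5), (177, 9.0)]
```

```bash
python3 -m pendant '[{"dx":-0.002,"dy":0,"dz":-0.0005,"turn":0,"hand":-1},{"dx":-0.003,"dy":0,"dz":-0.001,"turn":0,"hand":-1},{"dx":-0.003,"dy":0,"dz":-0.002,"turn":0,"hand":-1},{"dx":-0.002,"dy":0,"dz":-0.004,"turn":0,"hand":-1},{"dx":-0.001,"dy":0,"dz":-0.006,"turn":0,"hand":-1},{"dx":0,"dy":0,"dz":-0.008,"turn":0,"hand":-1},{"dx":0.001,"dy":0,"dz":-0.01,"turn":0,"hand":-1},{"dx":0.001,"dy":0,"dz":-0.01,"turn":0,"hand":-1},{"dx":0.001,"dy":0,"dz":-0.01,"turn":0,"hand":-1},{"dx":0.001,"dy":0,"dz":-0.01,"turn":0,"hand":-1}]'
python3 - <<'E'
from h import *
C,im=snap('wrist','w13')
m=im.max(2)[:,200:440].mean(1); d=np.diff(m); print([(i,round(float(d[i]),1)) for i in range(60,260) if abs(d[i])>8])
E
```

```text
t: 42.67
eef_pos: [0.5391, 0.2162, 0.1021]
tool_rot: [0.0, 0.011, 1.0, 0.0]
force: [1.7, -0.8, 1.5]
grip_width: 0.0595
grip_force: 30.0
[(129, 10.5), (162, -15.3), (163, -15.5), (164, 28.8), (165, 32.8), (166, 26.6), (167, 24.2), (168, 15.9), (169, 10.1), (170, 12.2)]
```

```bash
python3 -m pendant '[{"dx":0.0007,"dy":0,"dz":-0.002,"turn":0,"hand":-1},{"dx":0.0015,"dy":0,"dz":-0.004,"turn":0,"hand":-1},{"dx":0.002,"dy":0,"dz":-0.006,"turn":0,"hand":-1},{"dx":0.003,"dy":0,"dz":-0.008,"turn":0,"hand":-1},{"dx":0.0035,"dy":0,"dz":-0.01,"turn":0,"hand":-1},{"dx":0.0035,"dy":0,"dz":-0.011,"turn":0,"hand":-1},{"dx":0.0035,"dy":0,"dz":-0.011,"turn":0,"hand":-1},{"dx":0.0035,"dy":0,"dz":-0.011,"turn":0,"hand":-1},{"dx":0.0035,"dy":0,"dz":-0.011,"turn":0,"hand":-1},{"dx":0.0035,"dy":0,"dz":-0.011,"turn":0,"hand":-1}]'
python3 - <<'E'
from h import *
C,im=snap('wrist','w14');snap('side','s14')
m=im.max(2)[:,200:440].mean(1); d=np.diff(m); print([(i,round(float(d[i]),1)) for i in range(60,260) if abs(d[i])>8])
E
```

```text
t: 43.55
eef_pos: [0.5426, 0.2164, 0.0932]
tool_rot: [0.001, 0.011, 1.0, -0.0]
force: [-2.3, -2.8, 20.6]
grip_width: 0.0601
grip_force: 30.0
[(121, 8.1), (155, -8.1), (156, -17.0), (158, 27.2), (159, 22.0), (160, 29.7), (161, 32.6), (162, 28.8), (163, 10.6)]
```

```bash
python3 -m pendant '[{"dx":0,"dy":0,"dz":0,"turn":0,"hand":1},{"dx":0,"dy":0,"dz":0,"turn":0,"hand":1},{"dx":0,"dy":0,"dz":0.001,"turn":0,"hand":1},{"dx":0,"dy":0,"dz":0.003,"turn":0,"hand":1},{"dx":0,"dy":0,"dz":0.02,"turn":0,"hand":1},{"dx":0,"dy":0,"dz":0.05,"turn":0,"hand":1},{"dx":0,"dy":0,"dz":0.05,"turn":0,"hand":-1},{"dx":0.02,"dy":0,"dz":0.05,"turn":0,"hand":-1},{"dx":0.0465,"dy":0,"dz":0.05,"turn":0,"hand":-1},{"dx":0.0465,"dy":0,"dz":0.05,"turn":0,"hand":-1}]'; python3 -m pendant '[{"dx":0,"dy":0,"dz":0,"turn":0,"hand":-1},{"dx":0,"dy":0,"dz":0,"turn":0,"hand":-1},{"dx":0,"dy":0,"dz":0,"turn":0,"hand":-1},{"dx":0,"dy":0,"dz":0,"turn":0,"hand":-1},{"dx":0,"dy":0,"dz":0,"turn":0,"hand":-1},{"dx":0,"dy":0,"dz":-0.015,"turn":0,"hand":-1},{"dx":0,"dy":0,"dz":-0.03,"turn":0,"hand":-1},{"dx":0,"dy":0,"dz":-0.035,"turn":0,"hand":-1},{"dx":0,"dy":0,"dz":-0.035,"turn":0,"hand":-1},{"dx":0,"dy":0,"dz":-0.035,"turn":0,"hand":-1}]'
```

```text
t: 44.48
eef_pos: [0.5936, 0.215, 0.1408]
tool_rot: [0.002, 0.013, 1.0, 0.0]
force: [2.1, -0.3, 0.6]
grip_width: 0.0635
grip_force: 0.0
t: 45.32
eef_pos: [0.5887, 0.2162, 0.1062]
tool_rot: [-0.0, 0.011, 1.0, -0.0]
force: [-0.3, 1.0, -0.7]
grip_width: 0.0003
grip_force: 0.0
```

```bash
python3 -m pendant '[{"dx":0,"dy":0,"dz":-0.002,"turn":0,"hand":-1},{"dx":0,"dy":0,"dz":-0.004,"turn":0,"hand":-1},{"dx":0,"dy":0,"dz":-0.006,"turn":0,"hand":-1},{"dx":0,"dy":0,"dz":-0.008,"turn":0,"hand":-1},{"dx":0,"dy":0,"dz":-0.01,"turn":0,"hand":-1},{"dx":0,"dy":0,"dz":-0.011,"turn":0,"hand":-1},{"dx":0,"dy":0,"dz":-0.011,"turn":0,"hand":-1},{"dx":0,"dy":0,"dz":-0.011,"turn":0,"hand":-1},{"dx":0,"dy":0,"dz":-0.011,"turn":0,"hand":-1},{"dx":0,"dy":0,"dz":-0.011,"turn":0,"hand":-1}]'
python3 - <<'E'
from h import *
snap('side','s15')
E
```

```text
t: 46.15
eef_pos: [0.5892, 0.2162, 0.0976]
tool_rot: [0.001, 0.011, 1.0, -0.0]
force: [-4.8, -2.8, 17.8]
grip_width: 0.0001
grip_force: 9.0
```

```bash
python3 -m pendant '[{"dx":0,"dy":0,"dz":0.03,"turn":0,"hand":-1},{"dx":0,"dy":0,"dz":0.07,"turn":0,"hand":-1},{"dx":0,"dy":0,"dz":0.11,"turn":0,"hand":-1},{"dx":0.02,"dy":0,"dz":0.15,"turn":0,"hand":-1},{"dx":0.03,"dy":0,"dz":0.155,"turn":0,"hand":-1},{"dx":0.03,"dy":0,"dz":0.155,"turn":0,"hand":-1},{"dx":0.03,"dy":0,"dz":0.155,"turn":0,"hand":-1},{"dx":0.03,"dy":0,"dz":0.155,"turn":0,"hand":-1},{"dx":0.03,"dy":0,"dz":0.155,"turn":0,"hand":-1},{"dx":0.03,"dy":0,"dz":0.155,"turn":0,"hand":-1}]'
python3 - <<'E'
from h import *
C,im=snap('wrist','w16'); C2,s=snap('side','s16')
b=s[150:270,190:350]
cv2.imwrite('pics/c16.png',np.hstack([cv2.resize(im[20:320,100:560],(460,300)),cv2.resize(b,(340,255))[:255]] if 0 else [im[20:275,100:560],cv2.resize(b,(340,255))]))
print(plane(C,[(320,100)],.03))
E
```

```text
t: 47.03
eef_pos: [0.6175, 0.2158, 0.2483]
tool_rot: [-0.002, 0.01, 1.0, -0.001]
force: [-0.1, 0.0, 0.7]
grip_width: 0.0006
grip_force: 0.0
[[0.50902655 0.21802231 0.03      ]]
```

View pics/c16.png

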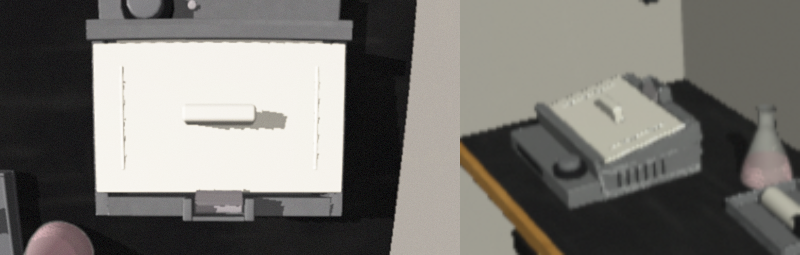

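The cover is shut: it lies flush and centred, its lower edge under the ledge at crop row 40, and the catch overlaps its top edge at (218,195). Next is the button.

```bash
python3 - <<'E'
from h import *
C,_=load('w10'); print(plane(C,[(211,85)],.052))
C,_=load('w16'); print(plane(C,[(248,20)],.052))
E
python3 -m pendant '[{"dx":-0.03,"dy":-0.01,"dz":0,"turn":0,"hand":-1},{"dx":-0.06,"dy":-0.02,"dz":0,"turn":0,"hand":-1},{"dx":-0.09,"dy":-0.03,"dz":-0.02,"turn":0,"hand":-1},{"dx":-0.12,"dy":-0.04,"dz":-0.04,"turn":0,"hand":-1},{"dx":-0.15,"dy":-0.05,"dz":-0.06,"turn":0,"hand":-1},{"dx":-0.176,"dy":-0.06,"dz":-0.08,"turn":0,"hand":-1},{"dx":-0.176,"dy":-0.06,"dz":-0.11,"turn":0,"hand":-1},{"dx":-0.176,"dy":-0.06,"dz":-0.14,"turn":0,"hand":-1},{"dx":-0.176,"dy":-0.06,"dz":-0.16,"turn":0,"hand":-1},{"dx":-0.176,"dy":-0.06,"dz":-0.16,"turn":0,"hand":-1}]'
```

```text
[[0.44261635 0.15397369 0.052     ]]
[[0.44359815 0.15723827 0.052     ]]
t: 47.97
eef_pos: [0.4409, 0.1556, 0.0872]
tool_rot: [-0.003, 0.01, 1.0, -0.002]
force: [-0.7, 0.7, 0.8]
grip_width: 0.0006
grip_force: 0.0
```

```bash
python3 -m pendant '[{"dx":0.001,"dy":0,"dz":-0.005,"turn":0,"hand":-1},{"dx":0.001,"dy":0,"dz":-0.01,"turn":0,"hand":-1},{"dx":0.001,"dy":0,"dz":-0.014,"turn":0,"hand":-1},{"dx":0.001,"dy":0,"dz":-0.017,"turn":0,"hand":-1},{"dx":0.001,"dy":0,"dz":-0.019,"turn":0,"hand":-1},{"dx":0.001,"dy":0,"dz":-0.021,"turn":0,"hand":-1},{"dx":0.001,"dy":0,"dz":-0.023,"turn":0,"hand":-1},{"dx":0.001,"dy":0,"dz":-0.025,"turn":0,"hand":-1},{"dx":0.001,"dy":0,"dz":-0.025,"turn":0,"hand":-1},{"dx":0.001,"dy":0,"dz":-0.025,"turn":0,"hand":-1}]'
```

```text
t: 48.8
eef_pos: [0.4442, 0.1561, 0.0654]
tool_rot: [0.001, 0.011, 1.0, -0.0]
force: [-0.7, 0.2, 7.3]
grip_width: 0.0003
grip_force: 3.2
```

```bash
python3 -m pendant '[{"dx":0,"dy":0,"dz":-0.001,"turn":0,"hand":-1},{"dx":0,"dy":0,"dz":-0.002,"turn":0,"hand":-1},{"dx":0,"dy":0,"dz":-0.002,"turn":0,"hand":-1},{"dx":0,"dy":0,"dz":-0.002,"turn":0,"hand":-1},{"dx":0,"dy":0,"dz":-0.002,"turn":0,"hand":-1},{"dx":0,"dy":0,"dz":-0.002,"turn":0,"hand":-1},{"dx":0,"dy":0,"dz":-0.002,"turn":0,"hand":-1},{"dx":0,"dy":0,"dz":-0.002,"turn":0,"hand":-1},{"dx":0,"dy":0,"dz":-0.002,"turn":0,"hand":-1},{"dx":0,"dy":0,"dz":-0.002,"turn":0,"hand":-1}]'; python3 -m pendant '[{"dx":0,"dy":0,"dz":0.02,"turn":0,"hand":-1},{"dx":0,"dy":0,"dz":0.05,"turn":0,"hand":-1},{"dx":0,"dy":0,"dz":0.08,"turn":0,"hand":-1},{"dx":0,"dy":0,"dz":0.11,"turn":0,"hand":-1},{"dx":0.01,"dy":0,"dz":0.14,"turn":0,"hand":-1},{"dx":0.02,"dy":0,"dz":0.16,"turn":0,"hand":-1},{"dx":0.03,"dy":0,"dz":0.18,"turn":0,"hand":-1},{"dx":0.03,"dy":0,"dz":0.18,"turn":0,"hand":-1},{"dx":0.03,"dy":0,"dz":0.18,"turn":0,"hand":-1},{"dx":0.03,"dy":0,"dz":0.18,"turn":0,"hand":-1}]'
```

```text
t: 49.63
eef_pos: [0.4443, 0.1561, 0.0651]
tool_rot: [0.001, 0.011, 1.0, 0.0]
force: [-2.5, -0.5, 26.0]
grip_width: 0.0002
grip_force: 13.4
t: 50.47
eef_pos: [0.4728, 0.1554, 0.242]
tool_rot: [-0.001, 0.011, 1.0, -0.001]
force: [-0.5, 0.0, -0.5]
grip_width: 0.0006
grip_force: 0.0
```

The button bottomed out at 26 N and was released. Before handing in, I'll check in numbers that the cover hasn't moved since it was shut.

Run:
```python
from h import *
_,a=load('s16'); _,b=snap('side','s17'); 
r=(slice(180,245),slice(212,310)); print('mixer/cover diff',np.abs(a[r].astype(int)-b[r]).mean(), 'tray',np.abs(a[230:275,310:380].astype(int)-b[230:275,310:380]).mean())
print(robot.close_job())
```

```text
mixer/cover diff 0.5381475667189953 tray 0.6795767195767196
the job is handed in; nothing more can be done
None
```

The changeover is done and handed in at about 50 s: the finished tube is in the tray, all three sample tubes are pressed home, the cover is shut under its catch, and the start button was then pressed fully in and let go.

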